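# Pry up a leaning weighing slab and slip a stepped shim under its front foot

## Task

The stone slab under the balance leans forward because its front foot has lost its pad: grip the pry bar standing ready on the fulcrum block and lever the slab's front edge up with it, laying the handle right down on the bench so that the bar, let go, props the slab. Slide the stepped shim flat along the bench, tongue first, fully home under the front foot until its step is felt gently up against the foot. Then let the slab down level onto the shim with the bar, without a jolt, take the bar out and lay it on the bench clear in front of the slab; lift the slab with nothing but the bar and leave the bin, bottles and tape alone.

Things in the scene. Friction and masses are not known exactly. Their poses are not given: they have to be found in the camera images.
- slab (a joint): Tilt of the slab about its rear feet, rad: 0 level, positive front edge raised, starts at -0.028 leaning forward. Grey stone, 280 mm front to back, 380 wide, 30 thick; about 11.5 kg with the grey balance fixed on its rear part (front 80 mm behind the slab's front edge). Level, its underside is 40 mm above the bench. Hinge line at bench height, 240 mm behind the front edge. Its weight holds it down.
- slab_foot (a point): Mark on the slab, mid-width, 45 mm behind the front edge, where the front foot's underside centre ought to be. The foot, an upright steel cylinder 36 mm in diameter, is clamped in a slot and really sits up to 7 mm nearer or farther along x: feel for it. x points into the slab (front to rear), y along the edge, z up. 6 mm up when the slab is level, 14 to 17 mm with the handle laid down.
- slab_edge (a point): Middle of the slab's front lower edge; axes as for slab_foot (x into the slab). The upright front face rises 30 mm from this edge. Lifting here takes about 40 to 60 N, which the bar gives for under 20 N at its handle.
- bar: Steel pry bar, 0.6 kg. Origin: axis of the heel, a cross-roll 18 mm thick, 44 mm wide, sitting in the block's groove as the pivot. Toe (28 mm long, 8 thick) under the slab; shank 16 x 10 mm, 271 mm long, at 120 degrees to the toe. Axes turn with the bar; at the start x is level towards the slab, y along the roll, z up. In them shank points (-0.643,0,0.766), toe (0.985,0,0.174).
- bar_grip (a point): Middle of the bar's black handle (26 x 26 mm, 105 mm long; 26 mm along the bar's y), 235 mm from the heel's axis. 202 mm up at the start, shank at 50 degrees to the bench, rising away from the slab. Swung about the heel, away from the slab and down 52 degrees until the handle meets the bench (this point then 15 mm up), it raises the edge some 20 mm, and then stays by itself; pressed short of the bench it may stick there.
- bar_toe (a point): Centre of the toe's rounded tip (radius 4 mm), 28 mm from the heel's axis; at the start 20 mm behind the slab's edge, hooked up against the underside, so that the bar stands by itself. Letting down onto the shim, the toe comes free when the shank is some 35 degrees above the bench. Alone on the bench the bar lies on its roll and handle.
- block: Loose steel fulcrum block, 46 x 70 mm, 0.5 kg, in front of the slab's edge, 105 to 125 mm to one side of the foot; origin at the middle of its underside. Groove along the edge direction holds the bar's heel: floor 16 mm above the bench, outer lip 2.5 mm and inner lip 5 mm higher. It stays where it is.
- shim: Stepped aluminium shim lying on the bench, 149 mm long, 0.3 kg. Origin: underside, at the step. Along +x a tongue 44 mm long, 40 wide, 6 thick; along -x the tail, 105 long, 36 wide, 18 thick. z up. Tongue goes first under the foot, shim +x along slab_foot +x; home when the step touches the foot's front, a stop felt 20 to 34 mm behind the slab's edge; some 78 mm of tail stays outside.
- shim_tail: The shim's thick tail, one piece with it (same origin and axes); its upright +x face, 18 mm high, is the step.
- shim_seat (a point): Point on top of the shim's tongue, 18 mm ahead of the step, mid-width; it lies under the foot's true centre when the shim is home.
- shim_grip (a point): Good place to grip the shim's tail across its 36 mm width: 75 mm behind the step, 9 mm above its underside.
- bin: Bystander: loose blue stacking bin, 150 x 100 x 75 mm, origin under its centre.
- vial_a: Bystander: standing amber bottle, 38 mm in diameter, 75 mm high, origin under its centre.
- vial_b: Bystander: another amber bottle, 38 mm in diameter, 75 mm high, origin under its centre.
- tape: Bystander: roll of white tape lying flat, 52 mm in diameter, 25 mm high, origin under its centre.
Mind the look-alikes: they are no part of the job. Leave any blue or green look-alike of the bar alone.

How it is judged:
On the way, in this order (a step that is already met when the one before it is completed fails the run):
1. the slab's front is levered up, with the bar held by the robot (value of joint slab above 0.02 rad and contact force between the fingers and bar above 1 N and contact force between bar and slab above 5 N), for 0.2 s.
2. the raised slab is propped by the bar alone, handle laid down and let go (value of joint slab above 0.02 rad and height (world z) of bar_grip below 0.035 m and contact force between the fingers and bar below 0.5 N), for 0.2 s.
3. the shim is pushed home under the raised foot, its step bearing on the foot (x of shim_seat in the frame of slab_foot between -0.01 and 0.01 m and y of shim_seat in the frame of slab_foot between -0.008 and 0.008 m and contact force between shim_tail and slab above 1 N and value of joint slab above 0.008 rad and height (world z) of shim below 0.006 m), for 0.1 s.
At the end, for the whole second after the job is handed in: The slab rests level (0.006 rad) and still on the shim, which lies under the front foot, shim_seat within 10 mm of slab_foot into the slab and 8 mm along the edge; the bar lies flat and still on the bench, its toe at least 8 mm in front of the slab's edge and not touching the slab (value of joint slab between -0.006 and 0.006 rad and velocity of joint slab below 0.01 rad/s and x of shim_seat in the frame of slab_foot between -0.01 and 0.01 m and y of shim_seat in the frame of slab_foot between -0.008 and 0.008 m and contact force between shim and slab above 10 N and x of bar_toe in the frame of slab_edge below -0.008 m and contact force between bar and slab below 0.1 N and height (world z) of bar_grip below 0.03 m and height (world z) of bar below 0.02 m and linear speed of each of bar, shim below 0.01 m/s).
It fails at once if the slab is jolted: dropped or thrown up faster than 0.5 rad/s (velocity of joint slab above 0.5 rad/s or velocity of joint slab below -0.5 rad/s).
It fails at once if the shim's step is rammed against the slab or its foot with more than 30 N (contact force between shim_tail and slab above 30 N).
It fails at once if the robot itself pushes or lifts the slab or balance (more than 5 N) (contact force between any of the arm, the fingers and slab above 5 N).
It fails at once if the bin, a bottle or the tape is moved more than 20 mm (distance of any of bin, vial_a, vial_b, tape from where it was at the start of the episode above 0.02 m).
It also fails if it takes over 72 s, if anything falls off the work surface, if the arm or the gripper's body presses on something with over 40 N, if the wrist force passes 120 N, or if a joint passes its speed limit or range.

## Robot

A 7-joint arm with a two-finger parallel gripper is mounted at the origin on the work surface. World frame = base frame: x ahead of the robot, y to its left, z up, the work surface at z = 0. Lengths are in m, angles in rad, forces in N, time in s.
With the tool pointing down it reaches from about 0.425 to 0.925 m from the base axis. Payload 6.8 kg.
Tool frame: the origin (TCP) lies midway between the tips of the shut fingers; the grasp point (between the pads) lies 19 mm behind it; z points along the fingers, y is the direction in which the jaws open and shut (so a half turn about z gives the same grasp; the last joint's range is limited). The gripper opens to 85 mm and grips with 20 to 120 N. Pads are 22 mm wide; open, the fingers measure 114 mm over their backs; the gripper's body (76 mm by 85 mm) begins 54 mm behind the grasp point. The pads swing forward as they close: fully open they stand 13 mm farther back than shut.
Start: joints at [1.128, 0.477, 0.022, 1.555, -0.011, 1.109, -0.083], TCP at [0.222, -0.638, 0.231] pointing down, gripper open.
Joint ranges: [-2.96, 2.96], [-0.34, 2.1], [-1.41, 1.46], [0.24, 2.44], [-1.37, 4.51], [0.17, 1.92], [-2.96, 2.96]. Speed limits (rad/s): [2.39, 2.39, 3.14, 3.14, 3.14, 3.14, 3.14].

## Interface

Orientations are given as a unit quaternion [w, x, y, z].
In Python, from plant import manip gives the robot as it stands.
- The arm moves only by the tool jog_arm, never from a script. Its argument "series" is text: rows parted by semicolons, each of 6 numbers parted by spaces: the shift along the tool's x, y, z in cm, then the turn, a rotation vector about the tool's x, y, z in rad. In form: dx dy dz ax ay az; .... A call has 1 to 12 rows; each row is the pose to reach, as a shift and turn from the pose commanded when the call began, along the tool's axes at that moment; what a row does not reach only later rows make up. A row lasts 1/10 s, in which the tool goes at most 50 mm and 8.59 degrees, less where a joint would pass 70% of its speed; a pose out of reach is approached as far as the arm can. A call with a gripper value outside its range is refused whole. "claw" is the closure, from -1 (fully open) to 1 (shut), set as the call begins (left out, the last holds). The fingers move at their own pace and stop on an object; the grip force is fixed at half the most. Time passes only in rows, so rows that repeat a pose let the fingers close. It gives the time, the measured TCP pose, the force and the opening at its end, in the units of the state.
- manip.read_state(): the state, without advancing time (a new reading comes with each control period).
- manip.snapshot(name): name is "scene" or "top" or "wrist"; returns the picture (480x640x3 uint8, red, green, blue); there is no depth.
- manip.calibration(name): a dict with "K" (3x3 intrinsics, pixels), "world_from_camera" (4x4, takes a point from camera to world coordinates). Camera axes: x right, y down, z forward; pixel columns grow to the right and rows downward; lengths in m; the calibration is good to about 2 mm. A picture is of the moment at which its call begins: read the wrist's pose just before it. calibration takes no time and is no camera call; for the wrist camera it gives the pose at the moment of the call.
- manip.close_job(): hands the job in, once; it reports no verdict.
The state is a dict: "time_s": time; "q": joint angles; "qvel": joint speeds; "joint_efforts": joint torques, N m; "eef_pos": TCP position; "ee_rot": TCP orientation; "force": force on the tool from outside, world axes, zero at the start; "torque": the same for the moment, N m; "width": finger opening in m.
Only numpy, scipy, OpenCV 4.12 (cv2) and the standard library are available. Lean on these libraries where they do the work, as an engineer would, in place of code of your own. Each camera call takes 0.05 s, during which the arm holds its last target.

## Working session

There is one attempt and no reset: what is moved stays moved. The work goes in short steps, Python scripts to look and compute and a tool call to move; the robot and the scene stay as the last step left them, time stands still between calls to the robot, and variables do not carry over. Pictures are saved under pics/ and viewed, and the job is handed in when it is done.

Besides the shell and the picture viewer there is one more tool, called after "Call:" as name(argument=value, ...), one argument or row to a line, values as JSON. jog_arm: Moves the arm, as the interface text tells. Its arguments: {"type":"object","properties":{"series":{"type":"string"},"claw":{"type":"number"}},"required":["series"]}

```bash
ls; mkdir -p pics
python3 - <<'E'
from plant import manip
import cv2,numpy as np
s=manip.read_state(); print({k:np.round(v,3) for k,v in s.items()})
for n in ["scene","top","wrist"]:
    c=manip.calibration(n); print(n,np.round(c["K"],1).tolist(),np.round(c["world_from_camera"],4).tolist())
    cv2.imwrite(f"pics/{n}0.png",manip.snapshot(n)[:,:,::-1])
E
```

```text
pics
{'time_s': np.float64(0.0), 'q': array([ 1.128,  0.478,  0.022,  1.556, -0.012,  1.109, -0.083]), 'qvel': array([ 0.   ,  0.002,  0.   , -0.001, -0.   ,  0.001, -0.001]), 'joint_efforts': array([-1.0000e-03, -5.9645e+01,  1.6080e+00, -2.8119e+01,  1.3000e-02,
        9.0000e-03, -0.0000e+00]), 'eef_pos': array([ 0.222, -0.637,  0.23 ]), 'ee_rot': array([-0.001,  0.986,  0.167, -0.   ]), 'force': array([-0.076,  0.193, -0.332]), 'torque': array([-0.014,  0.005,  0.003]), 'width': np.float64(0.086)}
scene [[491.8, 0.0, 317.8], [0.0, 491.8, 240.0], [0.0, 0.0, 1.0]] [[0.631, 0.5516, -0.5455, 1.1325], [0.7758, -0.4521, 0.4402, -0.5047], [-0.0038, -0.7009, -0.7132, 1.0937], [0.0, 0.0, 0.0, 1.0]]
top [[479.1, 0.0, 324.1], [0.0, 479.1, 234.6], [0.0, 0.0, 1.0]] [[0.0195, -0.9887, 0.1483, 0.2373], [-0.9996, -0.0159, 0.0253, 0.0394], [-0.0226, -0.1487, -0.9886, 1.4719], [0.0, 0.0, 0.0, 1.0]]
wrist [[337.6, 0.0, 320.0], [0.0, 337.6, 236.1], [0.0, 0.0, 1.0]] [[0.3289, -0.8936, -0.3055, 0.3011], [-0.9444, -0.3119, -0.1044, -0.611], [-0.002, 0.3228, -0.9465, 0.3729], [0.0, 0.0, 0.0, 1.0]]
```

View pics/scene0.png

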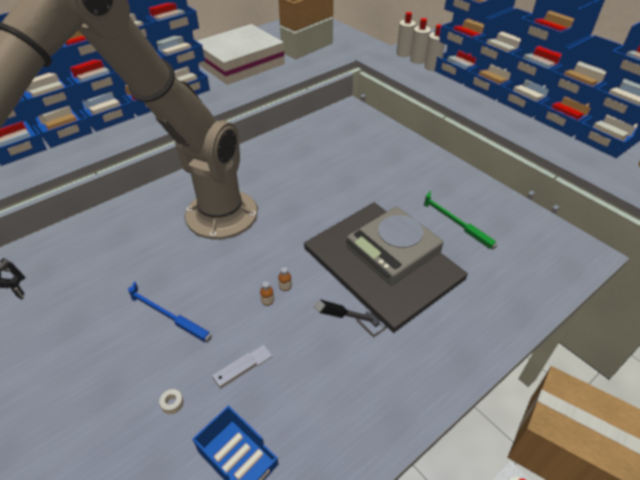

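View pics/top0.png

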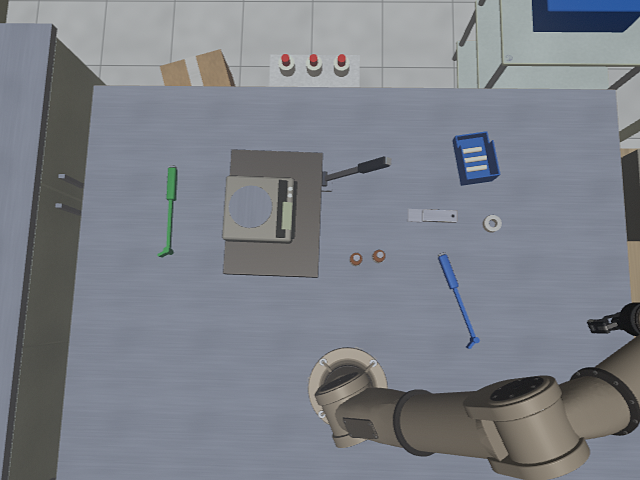

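View pics/wrist0.png

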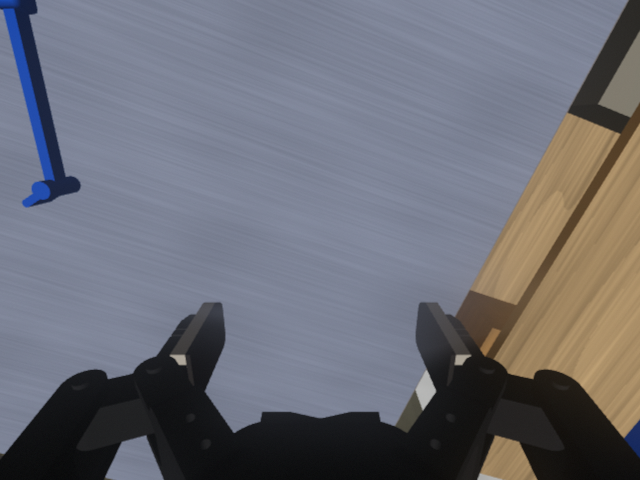

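```bash
cat > h.py <<'E'
from plant import manip
import cv2,numpy as np
np.set_printoptions(precision=4,suppress=True)
from scipy.spatial.transform import Rotation as R
def ray(cal,u,v):
    T=np.array(cal["world_from_camera"]);K=np.array(cal["K"])
    d=T[:3,:3]@np.linalg.solve(K,[u,v,1]); return T[:3,3],d
def onz(cal,u,v,z):
    o,d=ray(cal,u,v); return o+d*(z-o[2])/d[2]
def tri(c1,p1,c2,p2):
    o1,d1=ray(c1,*p1);o2,d2=ray(c2,*p2)
    A=np.stack([d1,-d2],1);t=np.linalg.lstsq(A,o2-o1,rcond=None)[0]
    a=o1+d1*t[0];b=o2+d2*t[1];return (a+b)/2,np.linalg.norm(a-b)
def proj(cal,p):
    T=np.array(cal["world_from_camera"]);K=np.array(cal["K"])
    q=K@(T[:3,:3].T@(np.asarray(p)-T[:3,3]));return q[:2]/q[2]
def Rt(s): 
    w,x,y,z=s["ee_rot"];return R.from_quat([x,y,z,w])
E
python3 - <<'E'
import cv2
t=cv2.imread("pics/top0.png");s=cv2.imread("pics/scene0.png")
cv2.imwrite("pics/c1.png",cv2.resize(t[140:290,215:400],None,fx=4,fy=4,interpolation=cv2.INTER_CUBIC))
cv2.imwrite("pics/c2.png",cv2.resize(t[195:270,340:510],None,fx=4.5,fy=4.5,interpolation=cv2.INTER_CUBIC))
cv2.imwrite("pics/c3.png",cv2.resize(s[280:400,200:400],None,fx=4,fy=4,interpolation=cv2.INTER_CUBIC))
E
```

```text
(no output)
```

View pics/c1.png

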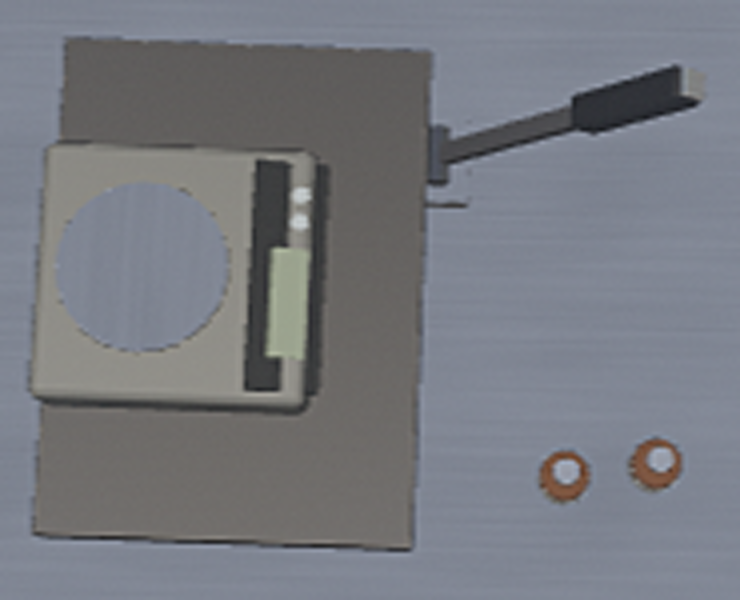

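View pics/c2.png

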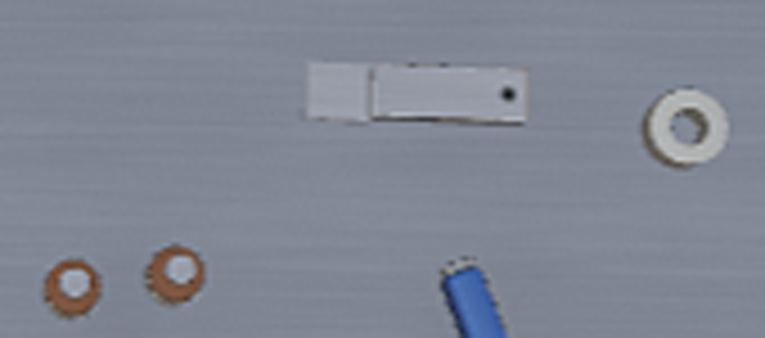

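View pics/c3.png

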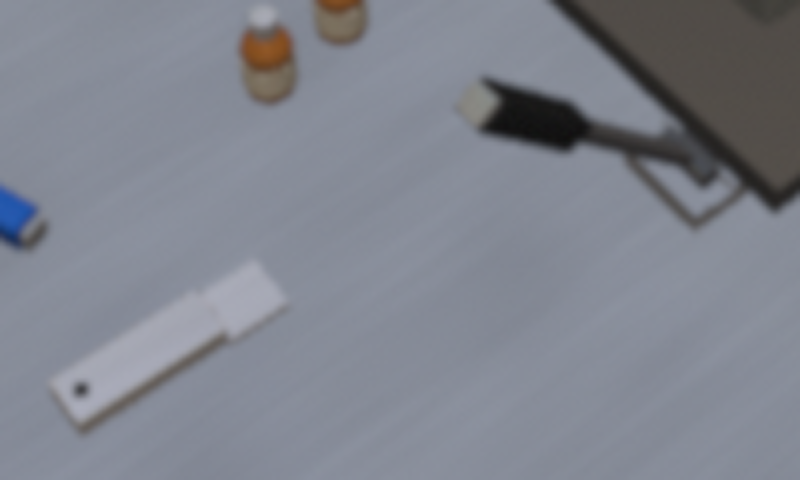

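Run:
```python
from h import *
t=manip.calibration("top");s=manip.calibration("scene")
c1=lambda u,v:(215+(u+.5)/4-.5,140+(v+.5)/4-.5)
c2=lambda u,v:(340+(u+.5)/4.5-.5,195+(v+.5)/4.5-.5)
c3=lambda u,v:(200+(u+.5)/4-.5,280+(v+.5)/4-.5)
A=onz(t,*c1(431,52),.0633);B=onz(t,*c1(412,550),.0633)
C=onz(t,*c1(66,38),.071);D=onz(t,*c1(33,535),.071)
print("slab",A,B,C,D,np.linalg.norm(A-B),np.linalg.norm(A-C),np.linalg.norm(B-D))
e=(A-B)/np.linalg.norm(A-B);print("edge ang",np.degrees(np.arctan2(e[1],e[0])),"side ang",np.degrees(np.arctan2(*(C-A)[1::-1])),np.degrees(np.arctan2(*(D-B)[1::-1])))
print("mid",(A+B)/2)
for n,p,z in [("tip1",(306,62),.006),("tip2",(306,119),.006),("tail1",(527,68),.018),("tail2",(525,123),.018),("step1",(372,66),.018),("step2",(372,121),.018),("hole",(508,94),.018)]:
    print(n,onz(t,*c2(*p),z))
print("handle endcap",tri(t,c1(694,85),s,c3(478,103)))
print("handle shank junction",tri(t,c1(578,115),s,c3(580,128)))
print("roll centre top",onz(t,*c1(440,153),.034), "shank@roll",onz(t,*c1(450,150),.035))
for n,p in [("va",(566,476)),("vb",(656,464))]: print(n,onz(t,*c1(*p),.06))
print("tape",onz(t,*c2(687,127),.02))
for p in [(456,136),(487,134),(498,180),(462,184)]: print("bin",onz(t,*p,.07))
```

```text
slab [0.7014 0.0858 0.0633] [0.322  0.0921 0.0633] [0.7066 0.3644 0.071 ] [0.3274 0.3704 0.071 ] 0.3795133162498927 0.2788164477252324 0.2784242584550955
edge ang -0.9567399810255409 side ang 88.93224823458988 88.87356511708028
mid [0.5117 0.0889 0.0633]
tip1 [ 0.5436 -0.181   0.006 ]
tip2 [ 0.5036 -0.1807  0.006 ]
tail1 [ 0.5392 -0.3295  0.018 ]
tail2 [ 0.501  -0.3274  0.018 ]
step1 [ 0.539  -0.2242  0.018 ]
step2 [ 0.5008 -0.2237  0.018 ]
hole [ 0.5209 -0.3163  0.018 ]
handle endcap (array([ 0.6269, -0.0955,  0.2282]), np.float64(0.0021524153726904054))
handle shank junction (array([ 0.6302, -0.0214,  0.1447]), np.float64(0.0035537587092613616))
roll centre top [0.6302 0.0781 0.034 ] shank@roll [0.6324 0.0704 0.035 ]
va [ 0.3787 -0.0204  0.06  ]
vb [ 0.3888 -0.0867  0.06  ]
tape [ 0.4996 -0.436   0.02  ]
bin [ 0.7565 -0.319   0.07  ]
bin [ 0.7638 -0.4126  0.07  ]
bin [ 0.6207 -0.4408  0.07  ]
bin [ 0.607  -0.3337  0.07  ]
```

```bash
cat >> h.py <<'E'
PSI=np.radians(89.0)
def Rg(tilt_deg,psi=PSI):
    c,s=np.cos(psi),np.sin(psi)
    R0=R.from_matrix(np.array([[c,s,0],[s,-c,0],[0,0,-1]]).T)
    return R.from_rotvec(-np.radians(tilt_deg)*np.array([s,-c,0]))*R0
def cmd(pos,tilt,ref=None,psi=PSI):
    """row (cm, rad) from ref pose (pos,Rot) or measured pose"""
    if ref is None:
        s=manip.read_state(); ref=(np.array(s["eef_pos"]),Rt(s))
    d=ref[1].inv().apply(np.asarray(pos)-ref[0])*100
    a=(ref[1].inv()*Rg(tilt,psi)).as_rotvec()
    n=max(np.linalg.norm(d)/5,np.linalg.norm(a)/.149)
    return np.round(np.r_[d,a],3), round(n,1)
E
python3 -c "
from h import *
print(cmd((.62,-.2,.36),0))"
```

```text
(array([ 51.983, -28.208, -12.91 ,  -0.001,  -0.001,  -1.218]), np.float64(12.1))
```

Call:
jog_arm(
  series="52 -28.2 -12.9 0 0 -1.218;52 -28.2 -12.9 0 0 -1.218;52 -28.2 -12.9 0 0 -1.218;52 -28.2 -12.9 0 0 -1.218;52 -28.2 -12.9 0 0 -1.218;52 -28.2 -12.9 0 0 -1.218;52 -28.2 -12.9 0 0 -1.218;52 -28.2 -12.9 0 0 -1.218;52 -28.2 -12.9 0 0 -1.218;52 -28.2 -12.9 0 0 -1.218;52 -28.2 -12.9 0 0 -1.218;52 -28.2 -12.9 0 0 -1.218",
)

```text
time_s: 1.35
eef_pos: [0.6175, -0.2028, 0.3594]
ee_rot: [-0.0, 0.714, 0.701, -0.0]
force: [-0.0, -0.5, -0.7]
width: 0.0853
```

```bash
python3 -c "
from h import *
s=manip.read_state();print(s['time_s'],s['q'],s['eef_pos'],Rt(s).as_matrix())
c=manip.calibration('wrist');print(np.array(c['world_from_camera']))
cv2.imwrite('pics/w1.png',manip.snapshot('wrist')[:,:,::-1])
print(cmd((.62,-.16,.36),25))"
```

```text
1.35 [ 0.517   0.3846 -0.415   1.4278  0.1555  1.362   0.0783] [ 0.6175 -0.2028  0.3594] [[ 0.0184  0.9998 -0.0005]
 [ 0.9998 -0.0184 -0.0002]
 [-0.0002 -0.0005 -1.    ]]
[[ 0.9998 -0.017  -0.0062  0.62  ]
 [-0.0181 -0.9464 -0.3225 -0.1208]
 [-0.0004  0.3226 -0.9465  0.5019]
 [ 0.      0.      0.      1.    ]]
(array([ 3.272, -0.34 ,  0.116,  0.008, -0.442,  0.009]), np.float64(3.0))
```

View pics/w1.png

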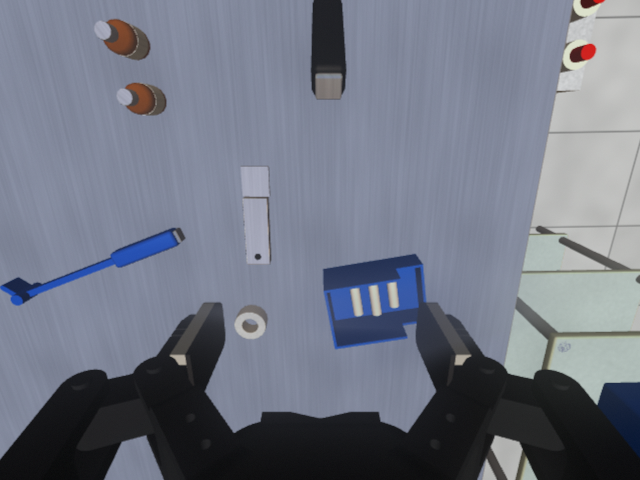

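```bash
python3 -c "
from h import *
print(cmd((.628,.03,.33),50))
c=manip.calibration('wrist')
for p,z in [((241.5,166.5),.006),((269.5,166.5),.006),((244,198),.018),((269,198),.018),((246,263),.018),((270,263),.018),((328,72),.232)]: print(p,onz(c,*p,z))
im=cv2.imread('pics/w1.png');cv2.imwrite('pics/w1c.png',cv2.resize(im[150:280,220:350],None,fx=5,fy=4.6,interpolation=cv2.INTER_CUBIC))
"
```

```text
(array([22.259,  0.31 ,  3.229,  0.01 , -0.878,  0.007]), np.float64(5.9))
(241.5, 166.5) [ 0.512  -0.1702  0.006 ]
(269.5, 166.5) [ 0.5527 -0.1705  0.006 ]
(244, 198) [ 0.5147 -0.2142  0.018 ]
(269, 198) [ 0.5512 -0.2145  0.018 ]
(246, 263) [ 0.5098 -0.317   0.018 ]
(270, 263) [ 0.5471 -0.3173  0.018 ]
(328, 72) [ 0.6314 -0.0759  0.232 ]
```

View pics/w1c.png

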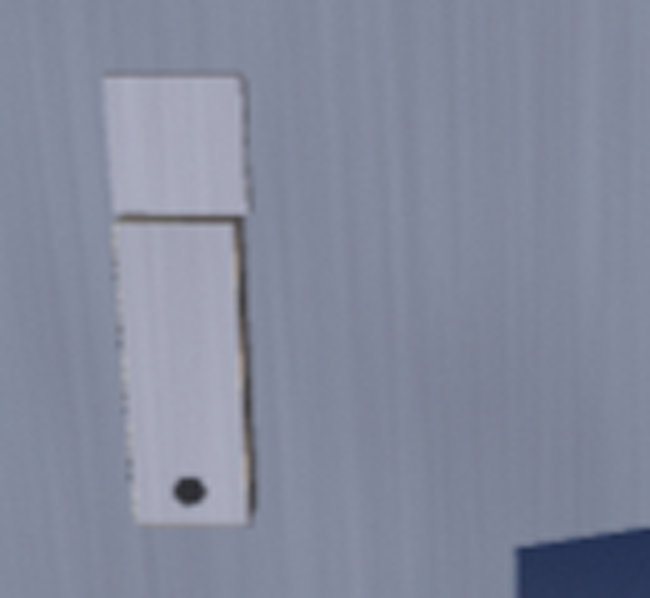

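```bash
python3 -c "
from h import *
s=manip.read_state();print(s['eef_pos'],np.abs(s['qvel']).max())
c=manip.calibration('wrist');print(np.array(c['world_from_camera']))
cv2.imwrite('pics/w2.png',manip.snapshot('wrist')[:,:,::-1])
im=cv2.imread('pics/w2.png');cv2.imwrite('pics/w2c.png',cv2.resize(im[150:280,220:350],None,fx=5,fy=4.6,interpolation=cv2.INTER_CUBIC))
"
```

```text
[ 0.6232 -0.1927  0.361 ] 0.1391454648625419
[[ 1.     -0.0081  0.003   0.6238]
 [-0.0067 -0.9484 -0.317  -0.1115]
 [ 0.0054  0.317  -0.9484  0.5039]
 [ 0.      0.      0.      1.    ]]
```

View pics/w2.png

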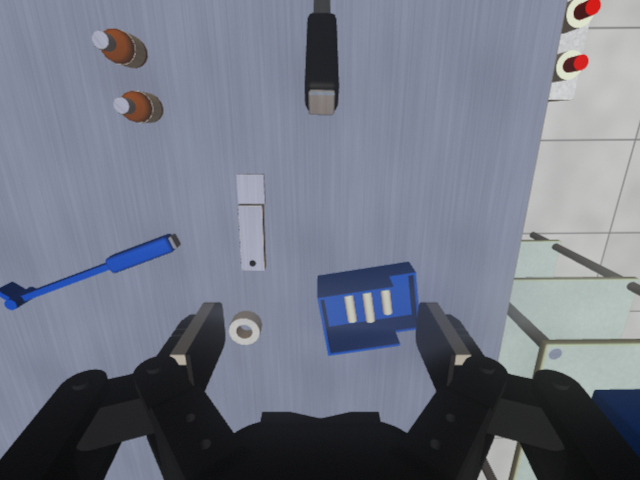

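View pics/w2c.png

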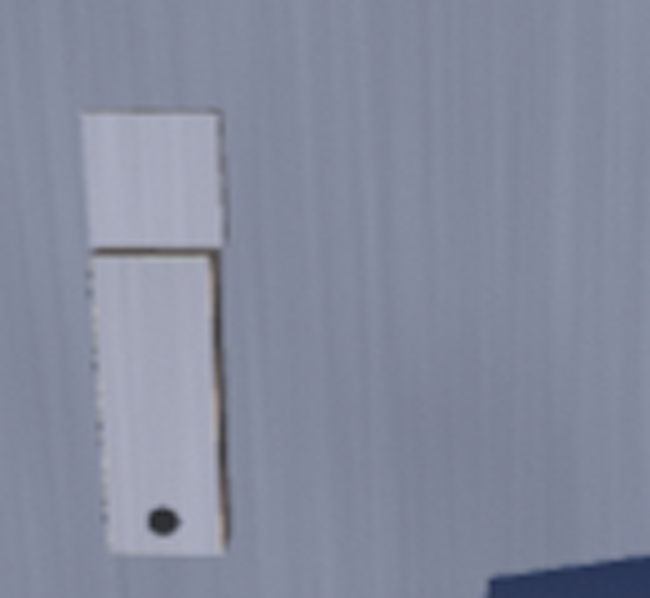

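Call:
jog_arm(
  series="4 0 0.5 0 -0.13 0;8 0 1 0 -0.26 0;12 0 1.5 0 -0.4 0;16 0 2 0 -0.53 0;20 0 2.6 0 -0.66 0;22.3 0.3 3.2 0 -0.8 0;22.3 0.3 3.2 0 -0.88 0;22.3 0.3 3.2 0 -0.88 0;22.3 0.3 3.2 0 -0.88 0;22.3 0.3 3.2 0 -0.88 0;22.3 0.3 3.2 0 -0.88 0;22.3 0.3 3.2 0 -0.88 0",
)

```text
time_s: 2.65
eef_pos: [0.6238, 0.0171, 0.3283]
ee_rot: [0.298, 0.647, 0.633, -0.303]
force: [-0.6, 0.5, -0.1]
width: 0.0854
```

```bash
python3 -c "
from h import *
s=manip.read_state();print(s['time_s'],s['q'],s['eef_pos'],np.abs(s['qvel']).max());print(Rt(s).as_matrix())
c=manip.calibration('wrist');print(np.array(c['world_from_camera']))
cv2.imwrite('pics/w3.png',manip.snapshot('wrist')[:,:,::-1])
"
```

```text
2.65 [-0.2421  0.5374 -0.3689  1.5329  0.8609  1.719  -0.7881] [0.6238 0.0171 0.3283] 0.009443752002317988
[[ 0.0147  0.9998 -0.0147]
 [ 0.6377 -0.0206 -0.77  ]
 [-0.7702  0.0019 -0.6379]]
[[ 0.9998 -0.009  -0.0184  0.628 ]
 [-0.0204 -0.3554 -0.9345  0.1788]
 [ 0.0019  0.9347 -0.3555  0.355 ]
 [ 0.      0.      0.      1.    ]]
```

View pics/w3.png

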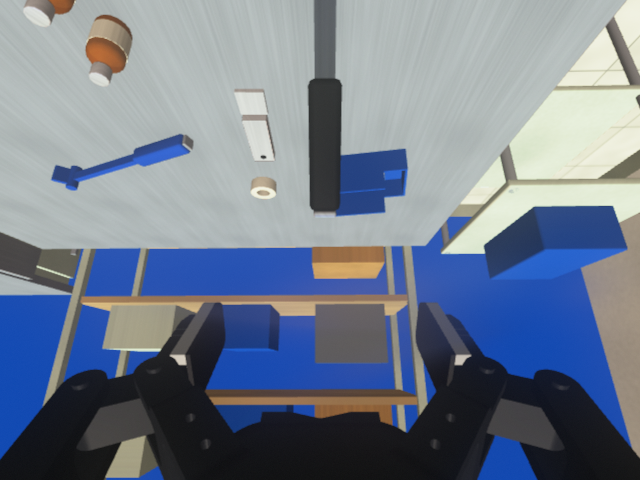

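```bash
python3 -c "
from h import *
c=manip.calibration('wrist');im=cv2.imread('pics/w3.png')
# bar geometry prediction in bar plane
u=np.array([np.cos(PSI),np.sin(PSI),0]);z=np.array([0,0,1])
for heel in [np.array([.631,.082,.0245])]:
  for a in (49,50):
    s=-u*np.cos(np.radians(a))+z*np.sin(np.radians(a)); n=u*np.sin(np.radians(a))+z*np.cos(np.radians(a))
    for d in (.1825,.235,.2875): print(a,d,heel+s*d,proj(c,heel+s*d+n*.013))
g=im.max(2);m=(g<60).astype(np.uint8);m[:,:290]=0;m[:,360:]=0;m[230:]=0
for v in range(75,215,8):
  x=np.where(m[v])[0]; print(v,x.min() if len(x) else None,x.max() if len(x) else None)
"
```

```text
49 0.1825 [ 0.6289 -0.0377  0.1622] [326.5899 107.7219]
49 0.235 [ 0.6283 -0.0722  0.2019] [326.3311 176.1738]
49 0.2875 [ 0.6277 -0.1066  0.2415] [326.104  236.2216]
50 0.1825 [ 0.629  -0.0353  0.1643] [326.6646 107.312 ]
50 0.235 [ 0.6284 -0.069   0.2045] [326.4172 176.753 ]
50 0.2875 [ 0.6278 -0.1028  0.2447] [326.1991 237.9401]
75 None None
83 310 339
91 309 340
99 309 340
107 309 340
115 309 340
123 310 340
131 309 339
139 310 339
147 310 339
155 310 339
163 310 339
171 310 339
179 310 339
187 310 339
195 310 338
203 310 338
211 None None
```

```bash
python3 -c "
from h import *
c=manip.calibration('wrist');t=manip.calibration('top');s=manip.calibration('scene')
print('tape',onz(c,263,187,.025))
print('shim', [onz(c,*p,z) for p,z in (((235,91),.006),((263,90),.006),((245,117),.018),((268,116),.018),((250,160),.018),((273,160),.018))])
print('vial',onz(c,100,75,.075), onz(t,378,256,.075))
c1=lambda u,v:(215+(u+.5)/4-.5,140+(v+.5)/4-.5)
print('junc',tri(c,(325,80),t,c1(574,113)))
print('end',tri(c,(325,209),t,c1(680,83)))
"
python3 -c "
import cv2
a=cv2.imread('pics/w3.png');cv2.imwrite('pics/w3c.png',cv2.resize(a[60:230,220:420],None,fx=3.8,fy=3.5))"
```

```text
tape [ 0.5033 -0.4108  0.025 ]
shim [array([ 0.5053, -0.1785,  0.006 ]), array([ 0.5438, -0.1775,  0.006 ]), array([ 0.5113, -0.2162,  0.018 ]), array([ 0.5451, -0.2148,  0.018 ]), array([ 0.495 , -0.3264,  0.018 ]), array([ 0.5355, -0.3273,  0.018 ])]
vial [ 0.3958 -0.0831  0.075 ] [ 0.386  -0.0835  0.075 ]
junc (array([ 0.6283, -0.0196,  0.1518]), np.float64(0.0005025342414575136))
end (array([ 0.6273, -0.087 ,  0.2285]), np.float64(0.00034506617761777096))
```

View pics/w3c.png

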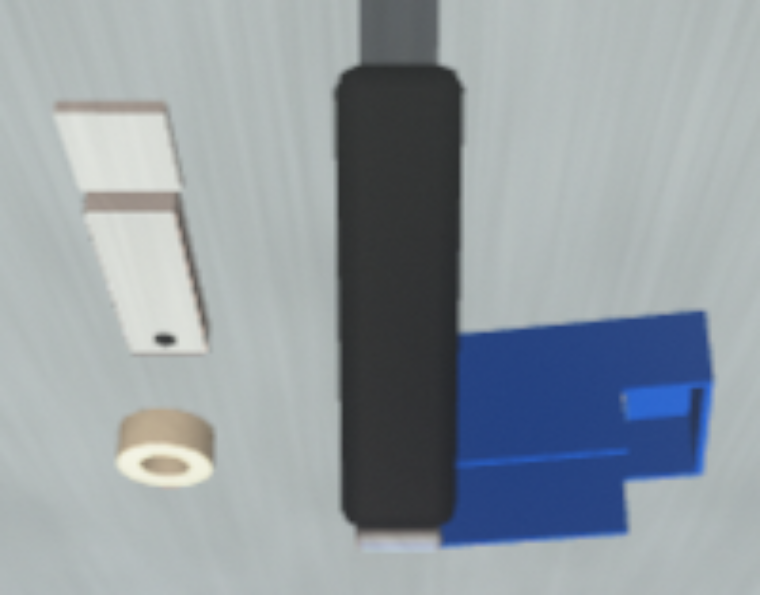

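```bash
python3 -c "
from h import *
t=manip.calibration('top');s=manip.calibration('scene');w=manip.calibration('wrist')
u=np.array([np.cos(PSI),np.sin(PSI),0]);z=np.array([0,0,1])
heel=np.array([.631,.082,.025]);a=np.radians(50)
sh=-u*np.cos(a)+z*np.sin(a);n=u*np.sin(a)+z*np.cos(a)
f1=lambda p:((p[0]-215+.5)*4-.5,(p[1]-140+.5)*4-.5)
f3=lambda p:((p[0]-200+.5)*4-.5,(p[1]-280+.5)*4-.5)
for d in (0,.1825,.235,.2875):
  p=heel+sh*d
  print(d,p,'topcrop',np.array(f1(proj(t,p+n*.013))),np.array(f1(proj(t,p-n*.013))),'scenecrop',np.array(f3(proj(s,p))))
"
```

```text
0 [0.631 0.082 0.025] topcrop [422.1751 151.7262] [448.2853 158.1822] scenecrop [689.9349 156.6669]
0.1825 [ 0.629  -0.0353  0.1648] topcrop [583.5337 103.503 ] [610.4679 111.2001] scenecrop [558.8179 118.7566]
0.235 [ 0.6284 -0.069   0.205 ] topcrop [636.4581  87.6861] [663.5833  95.8132] scenecrop [514.47   105.9342]
0.2875 [ 0.6278 -0.1028  0.2452] topcrop [692.8043  70.8467] [720.0897  79.4441] scenecrop [466.497   92.0636]
```

```bash
python3 -c "
from h import *
t=manip.calibration('top');s=manip.calibration('scene');w=manip.calibration('wrist')
c1=lambda u,v:(215+(u+.5)/4-.5,140+(v+.5)/4-.5)
c2=lambda u,v:(340+(u+.5)/4.5-.5,195+(v+.5)/4.5-.5)
c3=lambda u,v:(200+(u+.5)/4-.5,280+(v+.5)/4-.5)
print('vb cap top: w-t',tri(w,(101,74),t,c1(659,460)),'t-s',tri(t,c1(659,460),s,c3(264,14)))
print('shim hole w-t',tri(w,(263,157),t,c2(508,94)),'t-s',tri(t,c2(508,94),s,c3(81,390)))
print('tip corner w-t',tri(w,(235,90),t,c2(306,119)))
print('tape w-t',tri(w,(263,193),t,c2(687,127)))
"
```

```text
vb cap top: w-t (array([ 0.3912, -0.0885,  0.0675]), np.float64(0.0007930590781253435)) t-s (array([ 0.3904, -0.0869,  0.0758]), np.float64(0.0012896466452805252))
shim hole w-t (array([ 0.5203, -0.3158,  0.0195]), np.float64(0.000669672198023189)) t-s (array([ 0.5205, -0.3159,  0.0199]), np.float64(0.00010640307773348284))
tip corner w-t (array([ 0.5043, -0.1813,  0.0016]), np.float64(0.00024619851263080943))
tape w-t (array([ 0.4989, -0.4343,  0.0257]), np.float64(0.000696886539764734))
```

```bash
python3 -c "
from h import *
C=np.array([.6278,-.0686,.1876]);zt=Rg(50).apply([0,0,1]);print(zt)
print(cmd(C-zt*.07,50),cmd(C+zt*.009,50))"
```

```text
[-0.0134 -0.7659 -0.6428]
(array([ 5.298,  0.544,  8.578, -0.001,  0.007, -0.003]), np.float64(2.0)) (array([ 5.349,  0.552, 16.478, -0.001,  0.007, -0.003]), np.float64(3.5))
```

Call:
jog_arm(
  series="1.5 0.2 2 0 0.007 -0.003;3 0.3 4 0 0.007 -0.003;4.5 0.5 6 0 0.007 -0.003;5.3 0.55 8 0 0.007 -0.003;5.3 0.55 8.6 0 0.007 -0.003;5.3 0.55 8.6 0 0.007 -0.003;5.3 0.55 8.6 0 0.007 -0.003;5.3 0.55 8.6 0 0.007 -0.003",
)

```text
time_s: 3.5
eef_pos: [0.6292, -0.0131, 0.2328]
ee_rot: [0.296, 0.646, 0.636, -0.301]
force: [0.2, 0.2, -0.0]
width: 0.0852
```

```bash
python3 -c "
from h import *
s=manip.read_state();print(s['time_s'],s['q'],s['eef_pos'],np.abs(s['qvel']).max())
C=np.array([.6278,-.0686,.1876]);zt=Rg(50).apply([0,0,1])
print(cmd(C-zt*.07,50),cmd(C+zt*.009,50))
cv2.imwrite('pics/w4.png',manip.snapshot('wrist')[:,:,::-1])
c=manip.calibration('wrist');n=-zt
u=-np.cross(Rg(50).apply([0,1,0]),zt)
for d in(-60,0,45): print(d,proj(c,C+n*.013-Rg(50).apply([1,0,0])*d/1e3))
"
```

```text
3.5 [-0.2049  0.6192 -0.3541  1.6283  0.8992  1.5716 -0.8815] [ 0.6292 -0.0131  0.2328] 0.004049243978472263
(array([-0.11 , -0.041,  0.155,  0.001, -0.001,  0.001]), np.float64(0.0)) (array([-0.117, -0.052,  8.055,  0.001, -0.001,  0.001]), np.float64(1.6))
-60 [317.9    164.2174]
0 [317.921  259.2334]
45 [317.9345 320.0709]
```

View pics/w4.png

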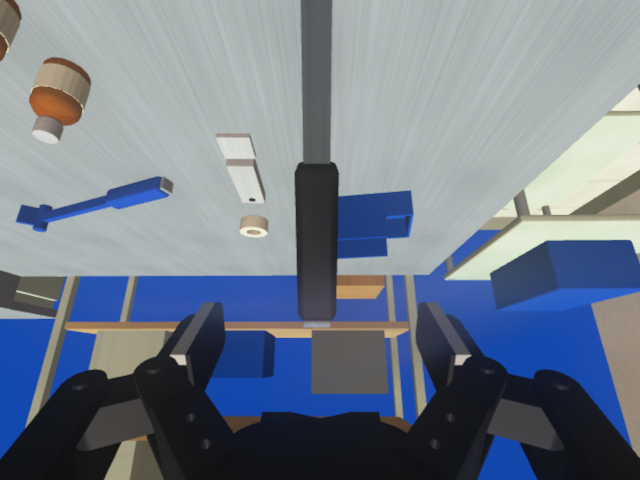

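Call:
jog_arm(
  series="-0.1 -0.05 2 0 0 0;-0.1 -0.05 4 0 0 0;-0.1 -0.05 6 0 0 0;-0.1 -0.05 7.5 0 0 0;-0.1 -0.05 8.05 0 0 0;-0.1 -0.05 8.05 0 0 0;-0.1 -0.05 8.05 0 0 0;-0.1 -0.05 8.05 0 0 0",
)

```text
time_s: 4.35
eef_pos: [0.6275, -0.075, 0.1811]
ee_rot: [0.296, 0.646, 0.636, -0.301]
force: [-0.6, 0.1, 0.1]
width: 0.0855
```

Call:
jog_arm(
  series="0 0 0 0 0 0;0 0 0 0 0 0;0 0 0 0 0 0;0 0 0 0 0 0;0 0 0 0 0 0;0 0 0 0 0 0;0 0 0 0 0 0;0 0 0 0 0 0",
  claw=1,
)

```text
time_s: 5.15
eef_pos: [0.6269, -0.0762, 0.1806]
ee_rot: [0.296, 0.646, 0.636, -0.302]
force: [-1.5, 0.2, 0.8]
width: 0.0255
```

```bash
python3 -c "
from h import *
s=manip.read_state();print(s['time_s'],s['q'],s['eef_pos'],s['force'],s['width'],np.abs(s['qvel']).max())
cv2.imwrite('pics/w5.png',manip.snapshot('wrist')[:,:,::-1])
"
```

```text
5.15 [-0.1336  0.651  -0.3243  1.7117  0.9592  1.4489 -0.9106] [ 0.6269 -0.0762  0.1806] [-1.5096  0.1809  0.7715] 0.025514268117320327 0.0010478224586333304
```

View pics/w5.png

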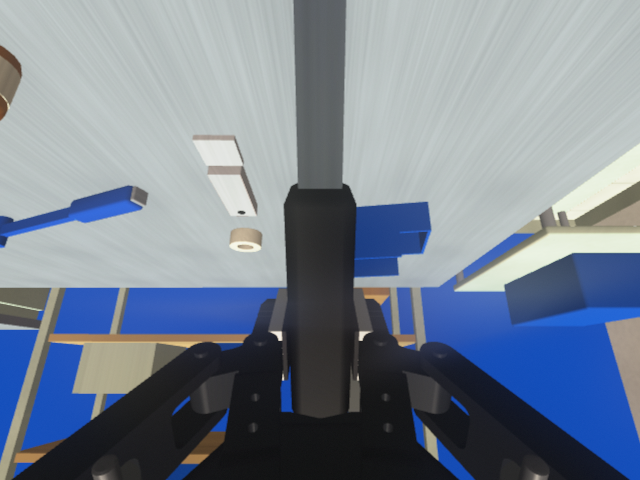

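```bash
cat >> h.py <<'E'
def arc(phis,heel=(.631,.082,.025),psi=PSI):
    s=manip.read_state();p=np.array(s["eef_pos"]);r=Rt(s);h=np.array(heel)
    ax=np.array([np.sin(psi),-np.cos(psi),0])
    out=[]
    for f in phis:
        q=R.from_rotvec(np.radians(f)*ax)
        out.append(np.r_[r.inv().apply(h+q.apply(p-h)-p)*100,(r.inv()*q*r).as_rotvec()])
    return np.round(out,3)
E
python3 -c "
from h import *
print(arc([3,6,9,12,15]))
s=manip.read_state();print(s['torque'])"
```

```text
[[ 0.142  0.001  1.153 -0.     0.052 -0.   ]
 [ 0.344  0.002  2.297 -0.     0.105 -0.   ]
 [ 0.605  0.003  3.429 -0.     0.157 -0.   ]
 [ 0.926  0.005  4.546 -0.001  0.209 -0.   ]
 [ 1.304  0.006  5.645 -0.001  0.262 -0.   ]]
[ 0.7819  0.1733 -0.1289]
```

Call:
jog_arm(
  series="0.07 0 0.58 0 0.026 0;0.14 0 1.15 0 0.052 0;0.24 0 1.73 0 0.078 0;0.34 0 2.3 0 0.105 0;0.47 0 2.86 0 0.131 0;0.6 0 3.43 0 0.157 0;0.93 0 4.55 0 0.209 0;1.3 0 5.65 0 0.262 0;1.3 0 5.65 0 0.262 0;1.3 0 5.65 0 0.262 0;1.3 0 5.65 0 0.262 0",
)

```text
time_s: 6.3
eef_pos: [0.6261, -0.1132, 0.1352]
ee_rot: [0.211, 0.68, 0.668, -0.217]
force: [-1.4, -5.5, 3.3]
width: 0.0249
```

```bash
python3 -c "
from h import *
s=manip.read_state();print(s['time_s'],s['eef_pos'],s['force'],s['torque'],s['width'],Rt(s).as_matrix()[:,2])
print(arc([3,6,9,12,15,18]))
cv2.imwrite('pics/s6.png',manip.snapshot('scene')[200:400,180:480,::-1].repeat(2,0).repeat(2,1))
"
```

```text
6.3 [ 0.6261 -0.1132  0.1352] [-1.3589 -5.4605  3.2619] [-0.7915  0.2803 -0.0249] 0.02488762136843747 [-0.0124 -0.5773 -0.8164]
[[ 0.15   0.003  1.164 -0.     0.052 -0.   ]
 [ 0.361  0.006  2.319 -0.     0.105 -0.   ]
 [ 0.631  0.009  3.462 -0.     0.157 -0.   ]
 [ 0.962  0.012  4.588 -0.     0.209 -0.   ]
 [ 1.35   0.015  5.696 -0.     0.262 -0.001]
 [ 1.797  0.018  6.782 -0.     0.314 -0.001]]
```

View pics/s6.png

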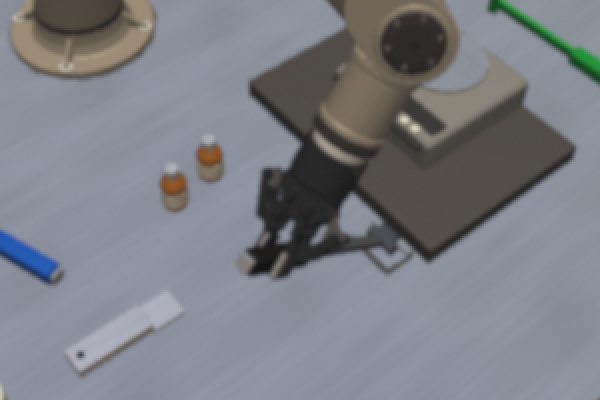

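Call:
jog_arm(
  series="0 0 0.58 0 0.026 0;0.05 0 1.16 0 0.052 0;0.15 0 1.74 0 0.078 0;0.26 0 2.32 0 0.105 0;0.4 0 2.9 0 0.131 0;0.53 0 3.46 0 0.157 0;0.85 0 4.59 0 0.209 0;1.25 0 5.7 0 0.262 0;1.65 0 6.78 0 0.314 0;1.65 0 6.78 0 0.314 0;1.65 0 6.78 0 0.314 0;1.65 0 6.78 0 0.314 0",
)

```text
time_s: 7.55
eef_pos: [0.6258, -0.1394, 0.0699]
ee_rot: [0.105, 0.705, 0.693, -0.109]
force: [-0.5, -9.3, 2.1]
width: 0.0252
```

```bash
python3 -c "
from h import *
s=manip.read_state();r=Rt(s);print(s['time_s'],s['eef_pos'],r.inv().apply(s['force']),s['torque'],s['width'],r.as_matrix()[:,2])
print(arc([3,6,9,12,15,18,21]))
cv2.imwrite('pics/s7.png',manip.snapshot('scene')[200:400,180:480,::-1].repeat(2,0).repeat(2,1))
"
```

```text
7.55 [ 0.6258 -0.1394  0.0699] [-9.5138 -0.3043  0.8159] [-1.2784  0.0234  0.2449] 0.0251603688254054 [-0.008  -0.298  -0.9545]
[[ 0.152  0.003  1.173 -0.     0.052 -0.   ]
 [ 0.366  0.007  2.337 -0.     0.105 -0.   ]
 [ 0.64   0.01   3.488 -0.     0.157 -0.   ]
 [ 0.973  0.014  4.622 -0.     0.209 -0.001]
 [ 1.366  0.017  5.738 -0.     0.262 -0.001]
 [ 1.817  0.021  6.832 -0.     0.314 -0.001]
 [ 2.324  0.024  7.901 -0.     0.367 -0.001]]
```

View pics/s7.png

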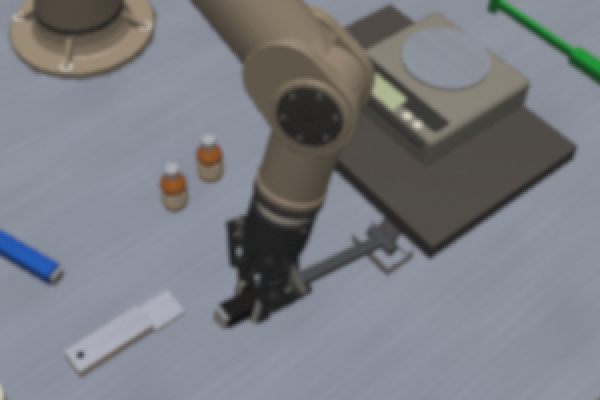

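Call:
jog_arm(
  series="-0.1 0 0.58 0 0.026 0;-0.1 0 1.17 0 0.052 0;0 0 1.75 0 0.078 0;0.1 0 2.34 0 0.105 0;0.2 0 2.9 0 0.131 0;0.35 0 3.5 0 0.157 0;0.5 0 4.05 0 0.183 0;0.7 0 4.6 0 0.209 0;0.85 0 5.2 0 0.235 0;1.1 0 5.7 0 0.262 0;1.1 0 5.7 0 0.262 0;1.1 0 5.7 0 0.262 0",
)

```text
time_s: 8.8
eef_pos: [0.6258, -0.1438, 0.0114]
ee_rot: [0.012, 0.713, 0.701, -0.015]
force: [-0.2, -6.5, -0.6]
width: 0.0254
```

```bash
python3 -c "
from h import *
s=manip.read_state();r=Rt(s);print(s['time_s'],s['eef_pos'],r.inv().apply(s['force']),s['torque'],s['width'],r.as_matrix()[:,2])
print(arc([1,2,3,4,5,6]))
cv2.imwrite('pics/s8.png',manip.snapshot('scene')[200:400,180:480,::-1].repeat(2,0).repeat(2,1))
cv2.imwrite('pics/w8.png',manip.snapshot('wrist')[:,:,::-1])
"
```

```text
8.8 [ 0.6258 -0.1438  0.0114] [-6.4375 -0.1388  0.8368] [-0.7835 -0.1607  0.1615] 0.025384005794891883 [-0.0034 -0.0379 -0.9993]
[[ 0.042  0.001  0.393 -0.     0.017 -0.   ]
 [ 0.091  0.002  0.784 -0.     0.035 -0.   ]
 [ 0.147  0.003  1.175 -0.     0.052 -0.   ]
 [ 0.209  0.005  1.565 -0.     0.07  -0.   ]
 [ 0.278  0.006  1.954 -0.     0.087 -0.   ]
 [ 0.355  0.007  2.342 -0.     0.105 -0.   ]]
```

View pics/s8.png

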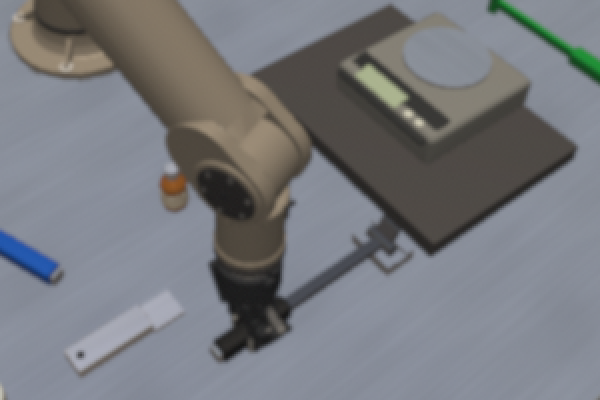

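View pics/w8.png

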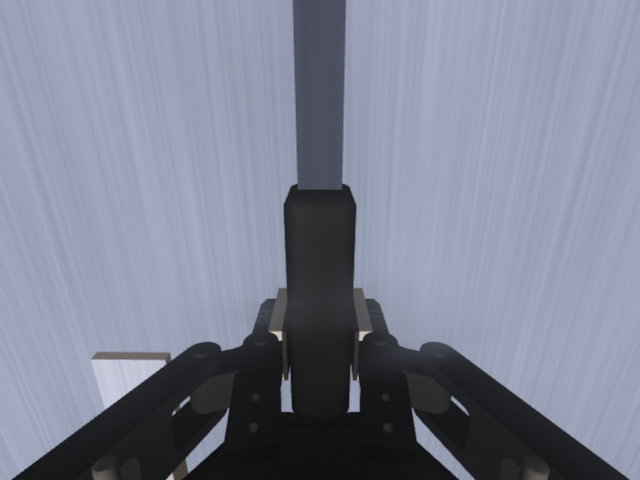

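Call:
jog_arm(
  series="-0.1 0 0.1 0 0.005 0;-0.1 0 0.2 0 0.009 0;-0.1 0 0.3 0 0.014 0;-0.08 0 0.4 0 0.018 0;-0.08 0 0.5 0 0.023 0;-0.08 0 0.6 0 0.027 0;-0.08 0 0.65 0 0.029 0;-0.08 0 0.65 0 0.029 0;-0.08 0 0.65 0 0.029 0",
)

```text
time_s: 9.8
eef_pos: [0.6256, -0.1434, 0.005]
ee_rot: [0.001, 0.713, 0.701, -0.003]
force: [1.2, -3.2, 3.3]
width: 0.0249
```

```bash
python3 -c "
from h import *
s=manip.read_state();r=Rt(s);print(s['time_s'],s['eef_pos'],r.inv().apply(s['force']),s['torque'],s['width'],r.as_matrix()[:,2])
"
```

```text
9.8 [ 0.6256 -0.1434  0.005 ] [-3.1928  1.2123 -3.2991] [-0.2461 -0.2208  0.0066] 0.02493773235190043 [-0.0022 -0.0054 -1.    ]
```

Call:
jog_arm(
  series="0 0 0.1 0 0.005 0;0 0 0.15 0 0.008 0;0 0 0.2 0 0.01 0;0 0 0.2 0 0.012 0;0 0 0.2 0 0.012 0",
)

```text
time_s: 10.3
eef_pos: [0.6255, -0.1433, 0.003]
ee_rot: [-0.003, 0.713, 0.701, 0.002]
force: [0.9, -1.9, 0.7]
width: 0.0251
```

```bash
python3 -c "
from h import *
s=manip.read_state();r=Rt(s);print(s['time_s'],s['eef_pos'],r.inv().apply(s['force']),s['torque'],s['width'],r.as_matrix()[:,2])
cv2.imwrite('pics/s9.png',manip.snapshot('scene')[200:400,180:480,::-1].repeat(2,0).repeat(2,1))
"
```

```text
10.3 [ 0.6255 -0.1433  0.003 ] [-1.8433  0.9484 -0.7009] [-0.0407 -0.3595 -0.0573] 0.025058673625255497 [-0.0022  0.0068 -1.    ]
```

View pics/s9.png

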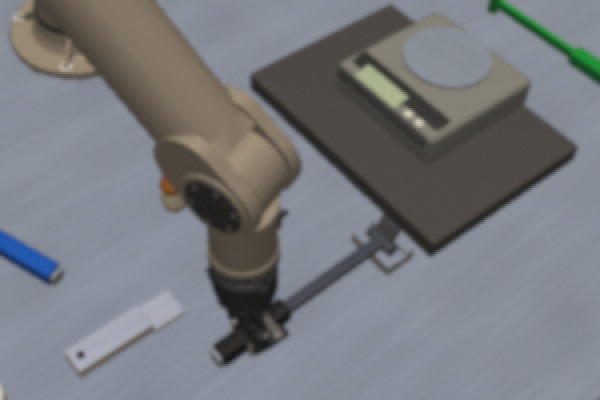

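Call:
jog_arm(
  series="0 0 0.1 0 0.005 0;0 0 0.2 0 0.008 0;0 0 0.2 0 0.01 0;0 0 0.2 0 0.01 0",
)

```text
time_s: 10.75
eef_pos: [0.6254, -0.1433, 0.0008]
ee_rot: [-0.007, 0.713, 0.701, 0.005]
force: [1.4, 0.3, -0.2]
width: 0.0249
```

```bash
python3 -c "
from h import *
s=manip.read_state();r=Rt(s);print(s['time_s'],s['eef_pos'],r.inv().apply(s['force']),s['torque'],s['width'],r.as_matrix()[:,2])
"
```

```text
10.75 [ 0.6254 -0.1433  0.0008] [0.3233 1.3625 0.1539] [ 0.2856 -0.3876 -0.0969] 0.024880874455771838 [-0.0022  0.0169 -0.9999]
```

```bash
python3 -c "
from h import *
im=manip.snapshot('top')[:,:,::-1];cv2.imwrite('pics/t10f.png',im)
cv2.imwrite('pics/t10.png',cv2.resize(im[140:290,215:400],None,fx=4,fy=4,interpolation=cv2.INTER_CUBIC))
cv2.imwrite('pics/w10.png',manip.snapshot('wrist')[:,:,::-1])
"
```

```text
(no output)
```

View pics/t10.png

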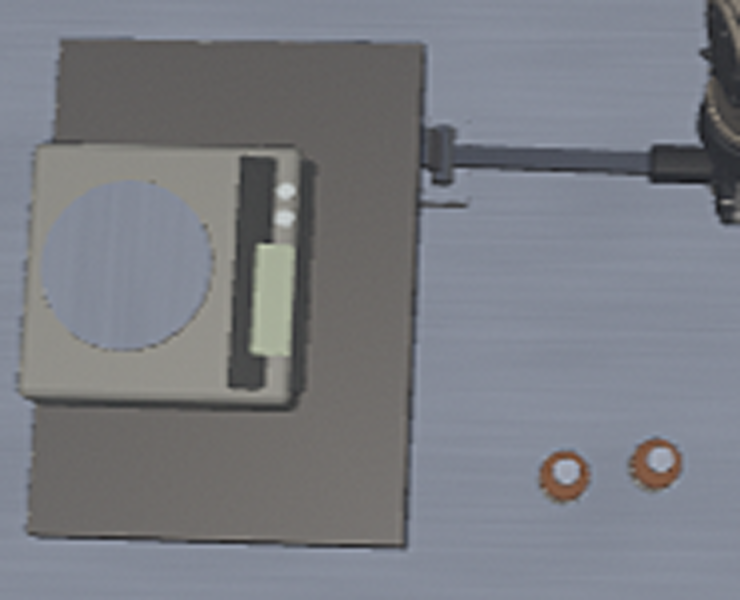

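View pics/w10.png

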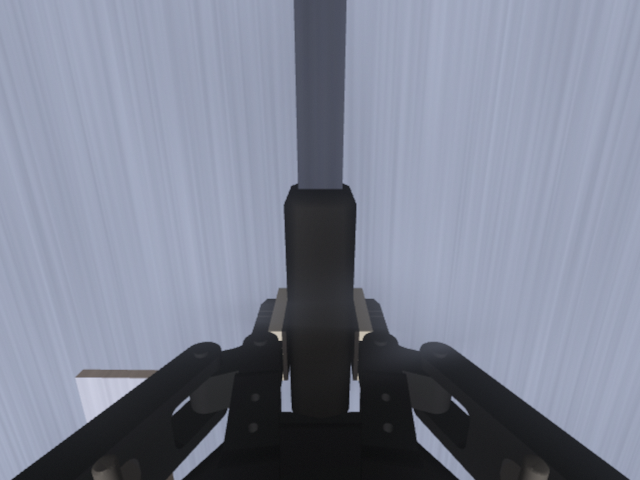

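Call:
jog_arm(
  series="0 0 0.1 0 0.005 0;0 0 0.2 0 0.008 0;0 0 0.2 0 0.01 0;0 0 0.2 0 0.01 0;0 0 0.2 0 0.01 0",
)

```text
time_s: 11.35
eef_pos: [0.6256, -0.1431, 0.0002]
ee_rot: [-0.01, 0.712, 0.702, 0.008]
force: [-2.1, 2.4, 9.5]
width: 0.0252
```

```bash
python3 -c "
from h import *
s=manip.read_state();r=Rt(s);print(s['time_s'],s['eef_pos'],r.inv().apply(s['force']),s['torque'],s['width'],r.as_matrix()[:,2])
t=manip.calibration('top');c1=lambda u,v:(215+(u+.5)/4-.5,140+(v+.5)/4-.5)
print('junc',onz(t,*c1(651,163),.026),'roll',onz(t,*c1(443,155),.034))
"
```

```text
11.35 [ 0.6256 -0.1431  0.0002] [ 2.5842 -2.1675 -9.3886] [ 0.0679  0.3959 -0.1003] 0.025206957510742617 [-0.0018  0.026  -0.9997]
junc [ 0.6266 -0.0852  0.026 ] roll [0.6286 0.0758 0.034 ]
```

Call:
jog_arm(
  series="0 0 0 0 0 0;0 0 0 0 0 0;0 0 0 0 0 0;0 0 0 0 0 0;0 0 0 0 0 0",
  claw=-1,
)

```text
time_s: 11.85
eef_pos: [0.6253, -0.1439, -0.0011]
ee_rot: [-0.01, 0.713, 0.701, 0.008]
force: [0.1, 0.0, -0.3]
width: 0.0857
```

Call:
jog_arm(
  series="0 0 -1 0 0 0;0 0 -3 0 0 0;0 0 -6 0 0 0;0 0 -10 0 0 0;0 0 -14 0 0 0;0 0 -15 0 0 0;0 0 -15 0 0 0;0 0 -15 0 0 0",
)

```text
time_s: 12.65
eef_pos: [0.6251, -0.1478, 0.1483]
ee_rot: [-0.01, 0.713, 0.701, 0.008]
force: [0.1, -0.6, -0.1]
width: 0.0858
```

```bash
python3 -c "
from h import *
s=manip.read_state();print(s['time_s'],s['eef_pos'],s['force'],s['width'])
cv2.imwrite('pics/w11.png',manip.snapshot('wrist')[:,:,::-1])
cv2.imwrite('pics/s11.png',cv2.resize(manip.snapshot('scene')[220:380,220:460,::-1],None,fx=3,fy=3,interpolation=cv2.INTER_CUBIC))
"
```

```text
12.65 [ 0.6251 -0.1478  0.1483] [ 0.0882 -0.5709 -0.1333] 0.08578177444228832
```

View pics/w11.png

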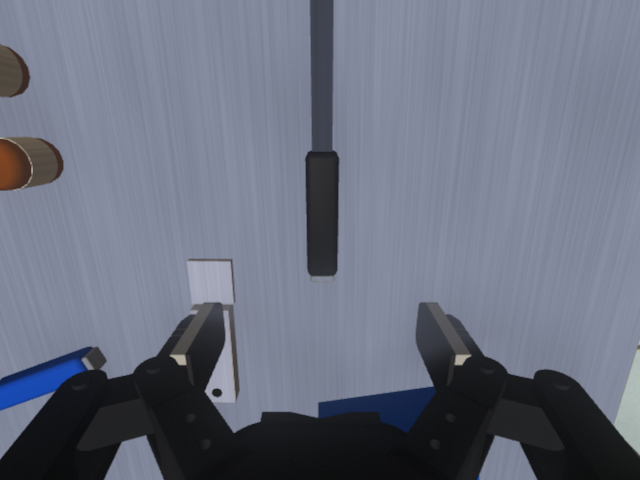

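View pics/s11.png

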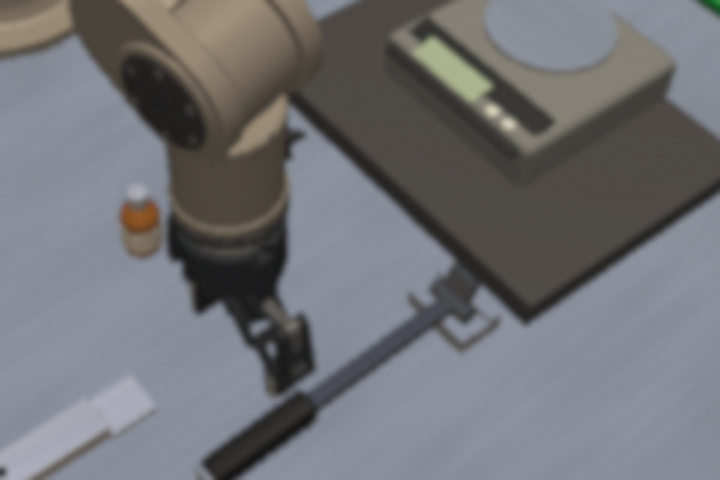

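```bash
python3 -c "
from h import *
s=manip.read_state();c=manip.calibration('wrist');t=manip.calibration('top')
c1=lambda u,v:(215+(u+.5)/4-.5,140+(v+.5)/4-.5)
for z in (.085,.09): 
  A=onz(t,*c1(425,44),z);B=onz(t,*c1(405,546),z);print(z,A,B,(A+B)/2,np.linalg.norm(A-B))
for p,z in [((188,259.5),.006),((233,259.5),.006),((216.5,392),.018),((211,402),.018),((238,402),.018),((233,304),.006)]: print(p,onz(c,*p,z))
for p in [(322,152),(322,275)]: print('handle',onz(c,*p,.026))
print(cmd((.5205,-.2995,.12),0))
"
```

```text
0.085 [0.7005 0.0897 0.085 ] [0.3234 0.0964 0.085 ] [0.512 0.093 0.085] 0.3770703739508191
0.09 [0.6988 0.0895 0.09  ] [0.3231 0.0962 0.09  ] [0.511  0.0928 0.09  ] 0.3757110041073226
(188, 259.5) [ 0.5043 -0.1789  0.006 ]
(233, 259.5) [ 0.5452 -0.1795  0.006 ]
(216.5, 392) [ 0.5192 -0.3155  0.018 ]
(211, 402) [ 0.5123 -0.3278  0.018 ]
(238, 402) [ 0.5395 -0.3281  0.018 ]
(233, 304) [ 0.541  -0.2246  0.006 ]
handle [ 0.6273 -0.0847  0.026 ]
handle [ 0.6259 -0.187   0.026 ]
(array([-15.419, -10.151,   2.376,  -0.005,  -0.026,   0.001]), np.float64(3.7))
```

Call:
jog_arm(
  series="-4 -2.8 0 0 -0.026 0;-8 -5.6 0.5 0 -0.026 0;-12 -8 1 0 -0.026 0;-15 -10.1 2 0 -0.026 0;-16.4 -10.15 2.4 0 -0.026 0;-16.4 -10.15 2.4 0 -0.026 0;-16.4 -10.15 2.4 0 -0.026 0;-16.4 -10.15 2.4 0 -0.026 0;-16.4 -10.15 2.4 0 -0.026 0",
)

```text
time_s: 13.65
eef_pos: [0.5229, -0.3073, 0.1214]
ee_rot: [-0.001, 0.712, 0.702, -0.0]
force: [0.3, 0.0, 0.2]
width: 0.0852
```

```bash
python3 -c "
from h import *
s=manip.read_state();print(s['time_s'],s['eef_pos'],s['force'],s['width'],s['q'])
cv2.imwrite('pics/w12.png',manip.snapshot('wrist')[:,:,::-1])
print(cmd((.5205,-.309,.003),0))
"
```

```text
13.65 [ 0.5229 -0.3073  0.1214] [0.2585 0.042  0.2113] 0.0851839881023745 [ 0.9164  0.5758 -0.6611  1.7847  0.4298  0.9311  0.0576]
(array([-0.136, -0.197, 11.84 , -0.002, -0.   ,  0.004]), np.float64(2.4))
```

View pics/w12.png

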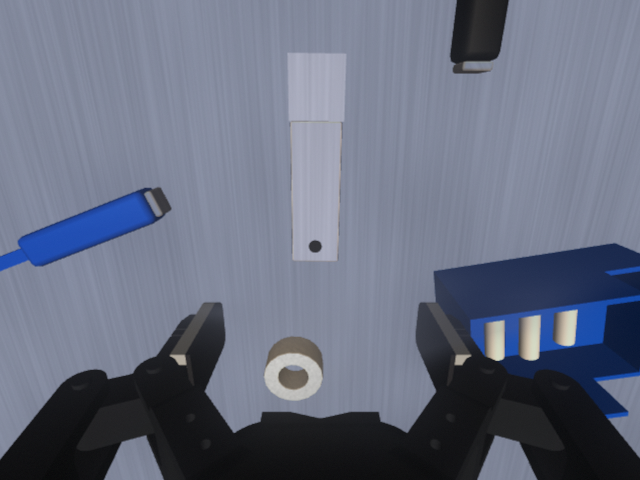

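```bash
python3 -c "
from h import *
c=manip.calibration('wrist')
print(onz(c,170,208,.02),onz(c,434,270,.075),onz(c,472,330,.0))
print(onz(c,317,54,.006),onz(c,316,122,.018),onz(c,315.5,261,.018))
"
```

```text
[ 0.4123 -0.2852  0.02  ] [ 0.5931 -0.3127  0.075 ] [ 0.6606 -0.4076  0.    ]
[ 0.523  -0.1822  0.006 ] [ 0.5217 -0.2261  0.018 ] [ 0.5195 -0.33    0.018 ]
```

Call:
jog_arm(
  series="-0.1 -0.15 3 0 0 0.004;-0.15 -0.2 6 0 0 0.004;-0.15 -0.2 9 0 0 0.004;-0.15 -0.2 11 0 0 0.004;-0.15 -0.2 11.8 0 0 0.004;-0.15 -0.2 11.8 0 0 0.004;-0.15 -0.2 11.8 0 0 0.004;-0.15 -0.2 11.8 0 0 0.004",
)

```text
time_s: 14.5
eef_pos: [0.5204, -0.3111, 0.0044]
ee_rot: [0.0, 0.714, 0.7, -0.0]
force: [0.5, 0.3, 1.0]
width: 0.0851
```

Call:
jog_arm(
  series="0 0 0 0 0 0;0 0 0 0 0 0;0 0 0 0 0 0;0 0 0 0 0 0;0 0 0 0 0 0;0 0 0 0 0 0;0 0 0 0 0 0",
  claw=1,
)

```text
time_s: 15.2
eef_pos: [0.5196, -0.311, 0.0036]
ee_rot: [-0.0, 0.714, 0.7, -0.001]
force: [-0.8, 0.1, 5.8]
width: 0.0344
```

```bash
python3 -c "
from h import *
s=manip.read_state();print(s['time_s'],s['eef_pos'],s['force'],s['torque'],s['width'],Rt(s).as_matrix())
cv2.imwrite('pics/w13.png',manip.snapshot('wrist')[:,:,::-1])
"
```

```text
15.2 [ 0.5196 -0.311   0.0036] [-0.8432  0.1399  5.8451] [0.0059 0.2398 0.0665] 0.034412703378972995 [[ 0.02    0.9998 -0.0017]
 [ 0.9998 -0.02   -0.0006]
 [-0.0006 -0.0017 -1.    ]]
```

View pics/w13.png

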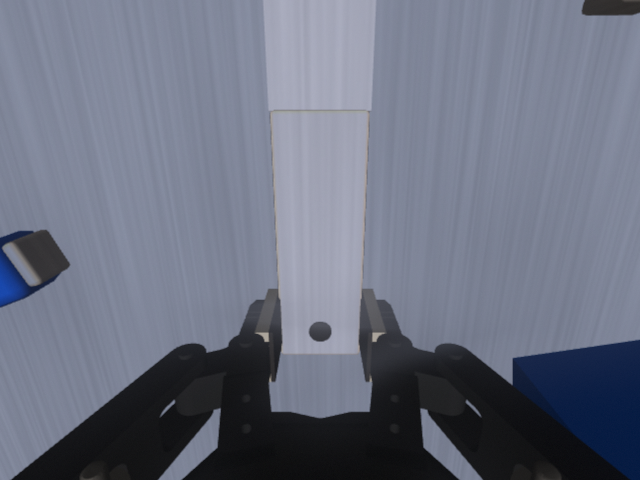

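```bash
python3 -c "
from h import *
c=manip.calibration('wrist');s=manip.read_state()
st=onz(c,320,109.5,.018);print('step',st,onz(c,270,109.5,.018),onz(c,370,109.5,.018))
off=st-s['eef_pos'];print(off)
r=Rt(s)
for y in (.04,.09,.10):
  tgt=np.array([.5117+.0175*(y-.0897),y,st[2]])-off; tgt[2]=s['eef_pos'][2]
  print(y,cmd(tgt,0))
"
```

```text
step [ 0.5223 -0.225   0.018 ] [ 0.5045 -0.2247  0.018 ] [ 0.54   -0.2254  0.018 ]
[0.0026 0.086  0.0144]
0.04 (array([26.475, -1.676, -0.014, -0.002,  0.001, -0.003]), np.float64(5.3))
0.09 (array([31.475, -1.689, -0.017, -0.002,  0.001, -0.003]), np.float64(6.3))
0.1 (array([32.476, -1.691, -0.017, -0.002,  0.001, -0.003]), np.float64(6.5))
```

Call:
jog_arm(
  series="0.5 0 -0.05 0 0 0;2 -0.1 -0.05 0 0 0;5 -0.3 -0.05 0 0 0;8 -0.5 -0.05 0 0 0;11 -0.7 -0.05 0 0 0;14 -0.9 -0.05 0 0 0;17 -1.1 -0.05 0 0 0;20 -1.3 -0.05 0 0 0;23 -1.5 -0.05 0 0 0;25.5 -1.68 -0.05 0 0 0;26.5 -1.68 -0.05 0 0 0;26.5 -1.68 -0.05 0 0 0",
)

```text
time_s: 16.45
eef_pos: [0.5075, -0.0431, 0.0036]
ee_rot: [-0.001, 0.713, 0.701, -0.0]
force: [-1.0, 3.9, 2.0]
width: 0.0346
```

```bash
python3 -c "
from h import *
s=manip.read_state();print(s['time_s'],s['eef_pos'],s['force'],s['torque'],s['width'],np.abs(s['qvel']).max())
cv2.imwrite('pics/w14.png',manip.snapshot('wrist')[:,:,::-1])
"
```

```text
16.45 [ 0.5075 -0.0431  0.0036] [-0.9542  3.8649  1.991 ] [0.6535 0.1467 0.0311] 0.03455938427747496 0.03518247730399696
```

View pics/w14.png

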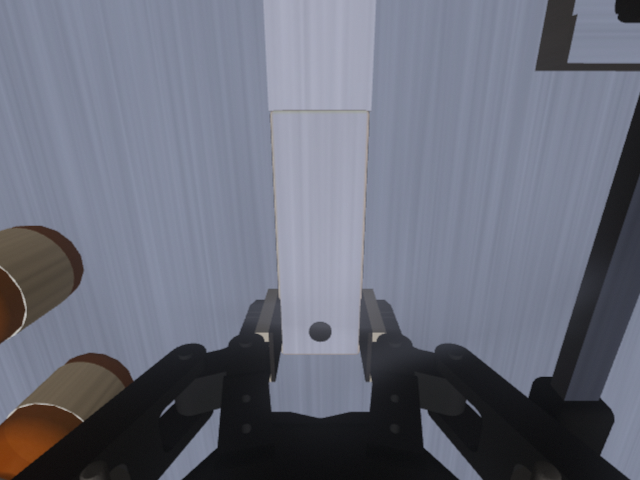

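Call:
jog_arm(
  series="1 0.05 0 0 0 0;2 0.1 0 0 0 0;3 0.1 0 0 0 0;4 0.1 0 0 0 0;5 0.1 0 0 0 0;5.5 0.1 0 0 0 0;5.5 0.1 0 0 0 0;5.5 0.1 0 0 0 0;5.5 0.1 0 0 0 0",
)

```text
time_s: 17.4
eef_pos: [0.51, 0.0108, 0.0036]
ee_rot: [-0.001, 0.714, 0.7, -0.0]
force: [-0.6, 2.0, 1.6]
width: 0.0346
```

```bash
python3 -c "
from h import *
s=manip.read_state();print(s['time_s'],s['eef_pos'],s['force'],s['torque'],s['width'],np.abs(s['qvel']).max())
cv2.imwrite('pics/w15.png',manip.snapshot('wrist')[:,:,::-1])
cv2.imwrite('pics/t15.png',cv2.resize(manip.snapshot('top')[140:290,215:400,::-1],None,fx=4,fy=4))
"
```

```text
17.4 [0.51   0.0108 0.0036] [-0.6     1.9898  1.6498] [0.6769 0.0605 0.0744] 0.03460652583734659 0.005348436536836928
```

View pics/w15.png

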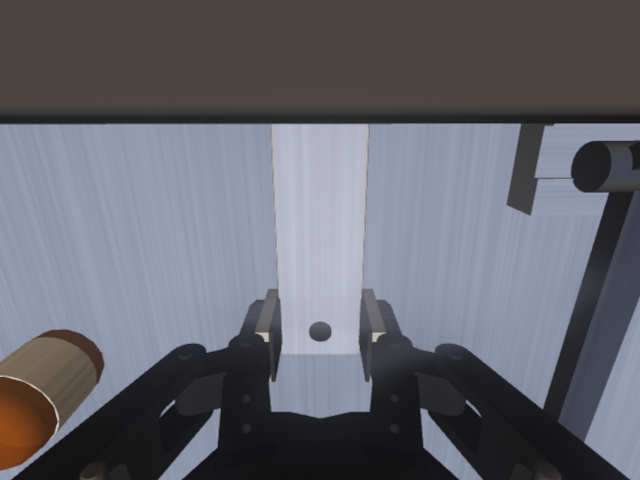

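View pics/t15.png

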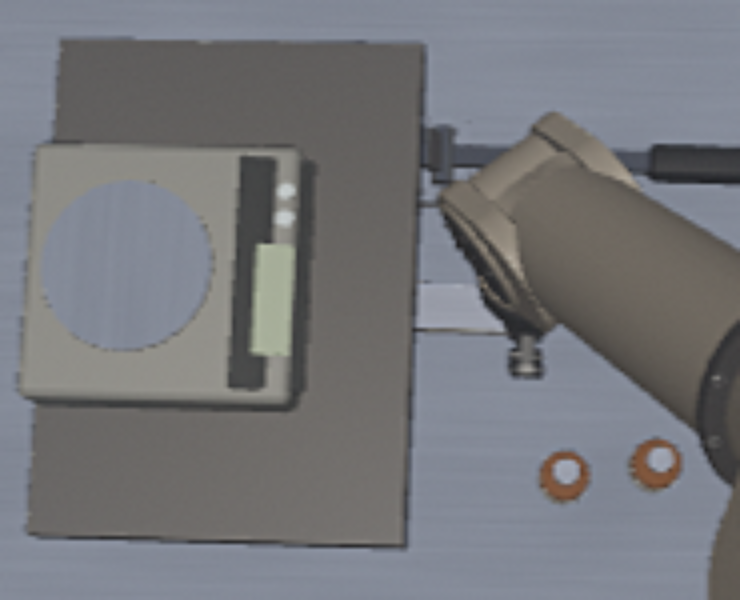

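Call:
jog_arm(
  series="0.3 0 0 0 0 0;0.6 0 0 0 0 0;0.9 0 0 0 0 0;1.1 0 0 0 0 0;1.1 0 0 0 0 0;1.1 0 0 0 0 0",
)

```text
time_s: 18.1
eef_pos: [0.5103, 0.0196, 0.0036]
ee_rot: [-0.0, 0.714, 0.7, -0.001]
force: [1.0, -4.1, 4.4]
width: 0.0347
```

Call:
jog_arm(
  series="0.05 0 0 0 0 0;0.1 0 0 0 0 0;0.15 0 0 0 0 0;0.2 0 0 0 0 0;0.2 0 0 0 0 0;0.2 0 0 0 0 0",
)

```text
time_s: 18.7
eef_pos: [0.5102, 0.0225, 0.0035]
ee_rot: [-0.001, 0.714, 0.7, -0.001]
force: [-1.0, -5.7, 5.0]
width: 0.0344
```

Call:
jog_arm(
  series="0.05 0 0 0 0 0;0.1 0 0 0 0 0;0.15 0 0 0 0 0;0.2 0 0 0 0 0;0.2 0 0 0 0 0;0.2 0 0 0 0 0",
)

```text
time_s: 19.3
eef_pos: [0.5102, 0.0244, 0.0036]
ee_rot: [-0.001, 0.714, 0.7, -0.001]
force: [-0.5, -3.6, 5.0]
width: 0.0345
```

Call:
jog_arm(
  series="0.05 0 0 0 0 0;0.1 0 0 0 0 0;0.15 0 0 0 0 0;0.15 0 0 0 0 0;0.15 0 0 0 0 0",
)

```text
time_s: 19.8
eef_pos: [0.5103, 0.0259, 0.0036]
ee_rot: [-0.001, 0.714, 0.7, -0.001]
force: [-0.0, -4.9, 5.2]
width: 0.0346
```

Call:
jog_arm(
  series="0.05 0 0 0 0 0;0.1 0 0 0 0 0;0.15 0 0 0 0 0;0.15 0 0 0 0 0;0.15 0 0 0 0 0",
)

```text
time_s: 20.3
eef_pos: [0.5103, 0.0274, 0.0036]
ee_rot: [-0.001, 0.714, 0.7, -0.001]
force: [-0.6, -4.9, 4.7]
width: 0.0349
```

Call:
jog_arm(
  series="0.05 0 0 0 0 0;0.1 0 0 0 0 0;0.15 0 0 0 0 0;0.15 0 0 0 0 0;0.15 0 0 0 0 0",
)

```text
time_s: 20.8
eef_pos: [0.5103, 0.0289, 0.0036]
ee_rot: [-0.001, 0.714, 0.7, -0.001]
force: [-0.5, -5.1, 5.1]
width: 0.0344
```

Call:
jog_arm(
  series="0.05 0 0 0 0 0;0.1 0 0 0 0 0;0.15 0 0 0 0 0;0.15 0 0 0 0 0;0.15 0 0 0 0 0",
)

```text
time_s: 21.3
eef_pos: [0.5103, 0.0304, 0.0035]
ee_rot: [-0.001, 0.714, 0.7, -0.001]
force: [-0.1, -5.3, 3.8]
width: 0.0348
```

Call:
jog_arm(
  series="0.05 0 0 0 0 0;0.1 0 0 0 0 0;0.15 0 0 0 0 0;0.15 0 0 0 0 0;0.15 0 0 0 0 0",
)

```text
time_s: 21.8
eef_pos: [0.5104, 0.0319, 0.0036]
ee_rot: [-0.001, 0.714, 0.7, -0.001]
force: [0.5, -4.8, 4.6]
width: 0.0345
```

Call:
jog_arm(
  series="0.05 0 0 0 0 0;0.1 0 0 0 0 0;0.15 0 0 0 0 0;0.15 0 0 0 0 0;0.15 0 0 0 0 0",
)

```text
time_s: 22.3
eef_pos: [0.5104, 0.0331, 0.0036]
ee_rot: [-0.001, 0.714, 0.7, -0.001]
force: [0.2, -6.2, 5.6]
width: 0.0343
```

Call:
jog_arm(
  series="0.05 0 0 0 0 0;0.1 0 0 0 0 0;0.1 0 0 0 0 0;0.1 0 0 0 0 0",
)

```text
time_s: 22.7
eef_pos: [0.5104, 0.0332, 0.0036]
ee_rot: [-0.0, 0.714, 0.7, -0.002]
force: [-0.0, -7.7, 5.9]
width: 0.0345
```

Call:
jog_arm(
  series="0.05 0 0 0 0 0;0.1 0 0 0 0 0;0.1 0 0 0 0 0;0.1 0 0 0 0 0;0.1 0 0 0 0 0",
)

```text
time_s: 23.2
eef_pos: [0.5103, 0.0333, 0.0035]
ee_rot: [-0.0, 0.715, 0.699, -0.002]
force: [-0.2, -10.3, 7.5]
width: 0.0346
```

```bash
python3 -c "
from h import *
s=manip.read_state();print(s['time_s'],s['eef_pos'],s['force'],s['torque'],s['width'])
cv2.imwrite('pics/w16.png',manip.snapshot('wrist')[:,:,::-1])
"
```

```text
23.2 [0.5103 0.0333 0.0035] [ -0.1634 -10.2643   7.5046] [-2.123  -0.1029  0.0646] 0.03463895619639534
```

View pics/w16.png

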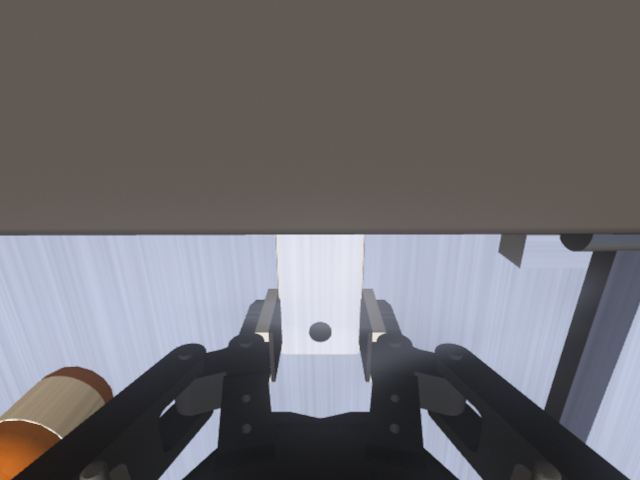

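Call:
jog_arm(
  series="0.05 0 0 0 0 0;0.05 0 0 0 0 0;0.05 0 0 0 0 0;0.05 0 0 0 0 0",
)

```text
time_s: 23.65
eef_pos: [0.5103, 0.0333, 0.0036]
ee_rot: [0.0, 0.715, 0.699, -0.002]
force: [-0.0, -11.3, 8.0]
width: 0.0346
```

Call:
jog_arm(
  series="-0.1 0 0 0 0 0;-0.15 0 0 0 0 0;-0.2 0 0 0 0 0",
)

```text
time_s: 23.95
eef_pos: [0.5104, 0.0333, 0.0036]
ee_rot: [-0.001, 0.714, 0.7, -0.001]
force: [-0.2, -5.7, 5.1]
width: 0.0346
```

Call:
jog_arm(
  series="0 0 0 0 0 0;0 0 0 0 0 0;0 0 0 0 0 0;0 0 0 0 0 0;0 0 0 0 0 0",
  claw=-1,
)

```text
time_s: 24.45
eef_pos: [0.5104, 0.0344, 0.0035]
ee_rot: [-0.001, 0.714, 0.7, -0.001]
force: [-0.1, 0.4, -0.5]
width: 0.0857
```

Call:
jog_arm(
  series="-0.5 0 -1 0 0 0;-1.5 0 -4 0 0 0;-3 0 -8 0 0 0;-5 1 -12 0 0 0;-8 4 -13 0 0 0;-12 8 -13 0 0 0;-16 11 -12 0 0 0;-17.8 11.9 -11 0 0 0;-17.8 11.9 -11 0 0 0;-17.8 11.9 -11 0 0 0;-17.8 11.9 -11 0 0 0",
)

```text
time_s: 25.55
eef_pos: [0.6258, -0.1447, 0.114]
ee_rot: [-0.001, 0.714, 0.701, -0.0]
force: [0.0, 0.9, 1.2]
width: 0.0853
```

```bash
python3 -c "
from h import *
s=manip.read_state();print(s['time_s'],s['eef_pos'],s['force'],s['torque'],s['width'])
c=manip.calibration('wrist')
cv2.imwrite('pics/w17.png',manip.snapshot('wrist')[:,:,::-1])
cv2.imwrite('pics/t17.png',cv2.resize(manip.snapshot('top')[140:290,215:400,::-1],None,fx=4,fy=4))
print(cmd((.626,-.1435,.002),0))
"
```

```text
25.55 [ 0.6258 -0.1447  0.114 ] [0.0239 0.9148 1.1628] [-0.0326 -0.0323 -0.0092] 0.08528538452290636
(array([ 0.117,  0.02 , 11.216, -0.002, -0.   , -0.   ]), np.float64(2.2))
```

View pics/w17.png

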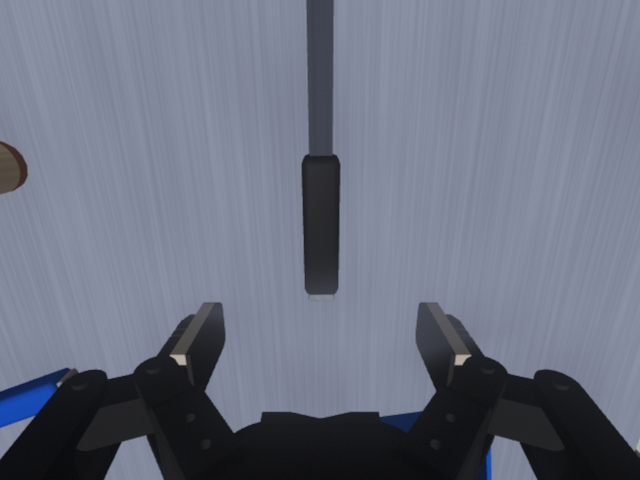

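View pics/t17.png

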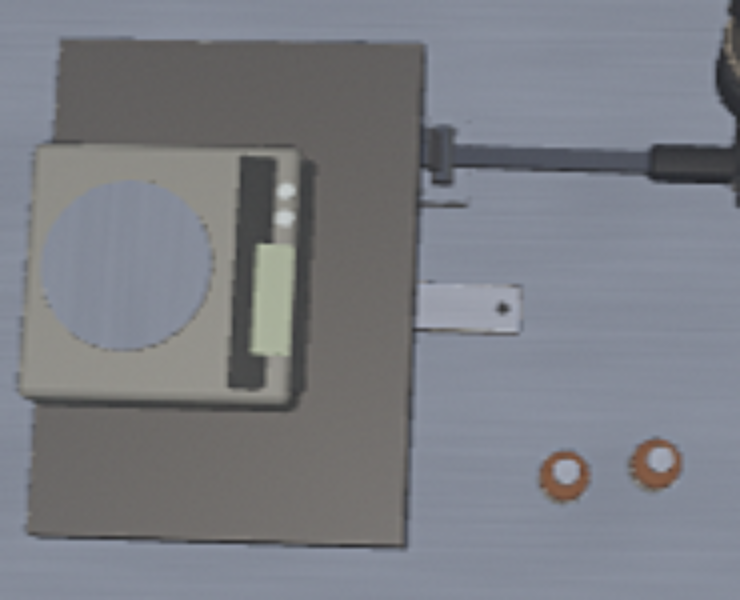

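Call:
jog_arm(
  series="0.1 0 3 0 0 0;0.1 0 6 0 0 0;0.1 0 8.5 0 0 0;0.1 0 10.5 0 0 0;0.1 0 11.2 0 0 0;0.1 0 11.2 0 0 0;0.1 0 11.2 0 0 0;0.1 0 11.2 0 0 0",
)

```text
time_s: 26.45
eef_pos: [0.6269, -0.1453, 0.0028]
ee_rot: [0.0, 0.714, 0.7, -0.0]
force: [0.5, 0.9, 0.3]
width: 0.0852
```

Call:
jog_arm(
  series="0 0 0 0 0 0;0 0 0 0 0 0;0 0 0 0 0 0;0 0 0 0 0 0;0 0 0 0 0 0;0 0 0 0 0 0;0 0 0 0 0 0;0 0 0 0 0 0",
  claw=1,
)

```text
time_s: 27.25
eef_pos: [0.6257, -0.1455, 0.0011]
ee_rot: [-0.001, 0.714, 0.7, -0.001]
force: [-0.9, -1.0, -1.6]
width: 0.0253
```

```bash
python3 -c "
from h import *
s=manip.read_state();print(s['time_s'],s['eef_pos'],s['force'],s['torque'],s['width'])
cv2.imwrite('pics/w18.png',manip.snapshot('wrist')[:,:,::-1])
print(arc([-2,-4,-6,-8,-10,-12,-14],heel=(.629,.0765,.025)))
"
```

```text
27.25 [ 0.6257 -0.1455  0.0011] [-0.8748 -1.0239 -1.6444] [ 0.0299 -0.0295  0.106 ] 0.02525909332446142
[[-0.07  -0.002 -0.776 -0.    -0.035  0.   ]
 [-0.113 -0.004 -1.554 -0.    -0.07   0.   ]
 [-0.128 -0.006 -2.333 -0.    -0.105  0.   ]
 [-0.117 -0.008 -3.113 -0.    -0.14   0.   ]
 [-0.078 -0.01  -3.891 -0.    -0.175  0.   ]
 [-0.012 -0.013 -4.667 -0.001 -0.209  0.001]
 [ 0.081 -0.015 -5.441 -0.001 -0.244  0.001]]
```

View pics/w18.png

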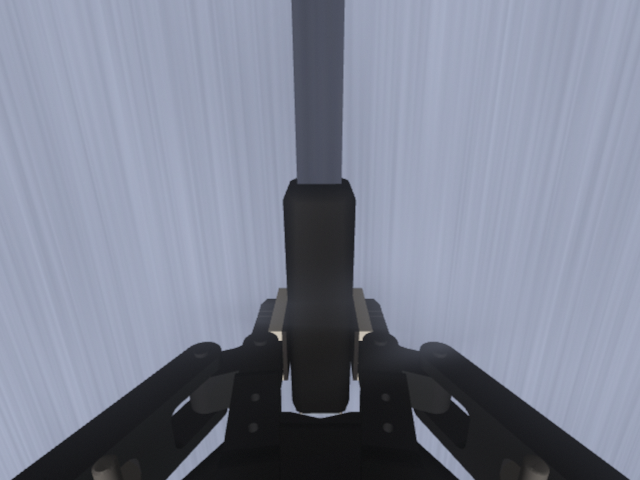

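Call:
jog_arm(
  series="-0.03 0 -0.3 0 -0.013 0;-0.05 0 -0.6 0 -0.027 0;-0.07 0 -1 0 -0.045 0;-0.1 0 -1.4 0 -0.063 0;-0.12 0 -1.8 0 -0.081 0;-0.12 0 -2.3 0 -0.105 0;-0.12 0 -2.8 0 -0.126 0;-0.12 0 -3.3 0 -0.149 0;-0.08 0 -3.9 0 -0.175 0;-0.08 0 -3.9 0 -0.175 0;-0.08 0 -3.9 0 -0.175 0",
)

```text
time_s: 28.4
eef_pos: [0.6253, -0.1511, 0.0414]
ee_rot: [0.063, 0.712, 0.696, -0.066]
force: [-1.7, -10.5, -0.6]
width: 0.0252
```

```bash
python3 -c "
from h import *
s=manip.read_state();r=Rt(s);print(s['time_s'],s['eef_pos'],r.inv().apply(s['force']),s['torque'],s['width'],r.as_matrix()[:,2])
print(arc([-3,-6,-9,-12,-15],heel=(.629,.0765,.025)))
"
```

```text
28.4 [ 0.6253 -0.1511  0.0414] [-10.2509  -1.4429   2.471 ] [-1.8377  0.1805  0.1993] 0.025242124744750426 [-0.0072 -0.1814 -0.9834]
[[-0.101 -0.004 -1.191 -0.    -0.052  0.   ]
 [-0.14  -0.009 -2.385 -0.001 -0.105  0.   ]
 [-0.116 -0.014 -3.58  -0.001 -0.157  0.001]
 [-0.029 -0.019 -4.772 -0.001 -0.209  0.001]
 [ 0.12  -0.024 -5.957 -0.001 -0.262  0.001]]
```

Call:
jog_arm(
  series="-0.1 0 -0.4 0 -0.017 0;-0.18 0 -0.8 0 -0.035 0;-0.22 0 -1.2 0 -0.052 0;-0.25 0 -1.6 0 -0.07 0;-0.27 0 -2 0 -0.087 0;-0.28 0 -2.4 0 -0.105 0;-0.27 0 -3 0 -0.131 0;-0.25 0 -3.6 0 -0.157 0;-0.22 0 -4.2 0 -0.183 0;-0.18 0 -4.8 0 -0.209 0;-0.18 0 -4.8 0 -0.209 0;-0.18 0 -4.8 0 -0.209 0",
)

```text
time_s: 29.6
eef_pos: [0.6252, -0.147, 0.0901]
ee_rot: [0.136, 0.702, 0.685, -0.142]
force: [-1.1, -15.7, 2.3]
width: 0.0249
```

```bash
python3 -c "
from h import *
s=manip.read_state();r=Rt(s);print(s['time_s'],s['eef_pos'],r.inv().apply(s['force']),s['torque'],s['width'],r.as_matrix()[:,2])
print(arc([-3,-6,-9,-12,-15],heel=(.629,.0765,.025)))
cv2.imwrite('pics/s20.png',cv2.resize(manip.snapshot('scene')[220:380,220:460,::-1],None,fx=3,fy=3,interpolation=cv2.INTER_CUBIC))
"
```

```text
29.6 [ 0.6252 -0.147   0.0901] [-15.4175  -0.761    3.9435] [-3.058   0.2253  0.2186] 0.024911451841206016 [-0.0127 -0.3852 -0.9228]
[[-0.105 -0.007 -1.215 -0.    -0.052  0.   ]
 [-0.146 -0.014 -2.433 -0.001 -0.105  0.001]
 [-0.123 -0.021 -3.652 -0.001 -0.157  0.001]
 [-0.037 -0.029 -4.868 -0.001 -0.209  0.001]
 [ 0.113 -0.037 -6.077 -0.002 -0.262  0.002]]
```

View pics/s20.png

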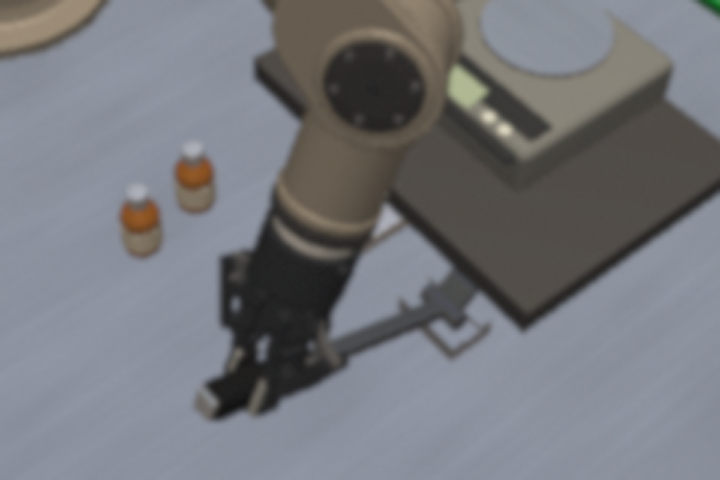

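```bash
python3 -c "
from h import *
im=manip.snapshot('top')[:,:,::-1];cv2.imwrite('pics/t20.png',cv2.resize(im[140:290,215:400],None,fx=4,fy=4,interpolation=cv2.INTER_CUBIC))
cv2.imwrite('pics/t20b.png',cv2.resize(im[155:205,300:360],None,fx=12,fy=12,interpolation=cv2.INTER_CUBIC))
a=cv2.imread('pics/t10f.png');cv2.imwrite('pics/t10b.png',cv2.resize(a[155:205,300:360],None,fx=12,fy=12,interpolation=cv2.INTER_CUBIC))
a=cv2.imread('pics/top0.png');cv2.imwrite('pics/t0b.png',cv2.resize(a[155:205,300:360],None,fx=12,fy=12,interpolation=cv2.INTER_CUBIC))
"
```

```text
(no output)
```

View pics/t20b.png

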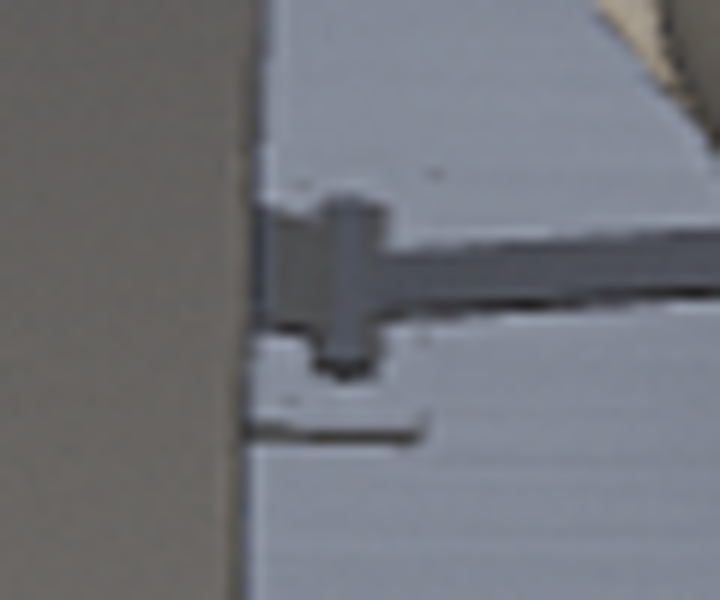

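View pics/t10b.png

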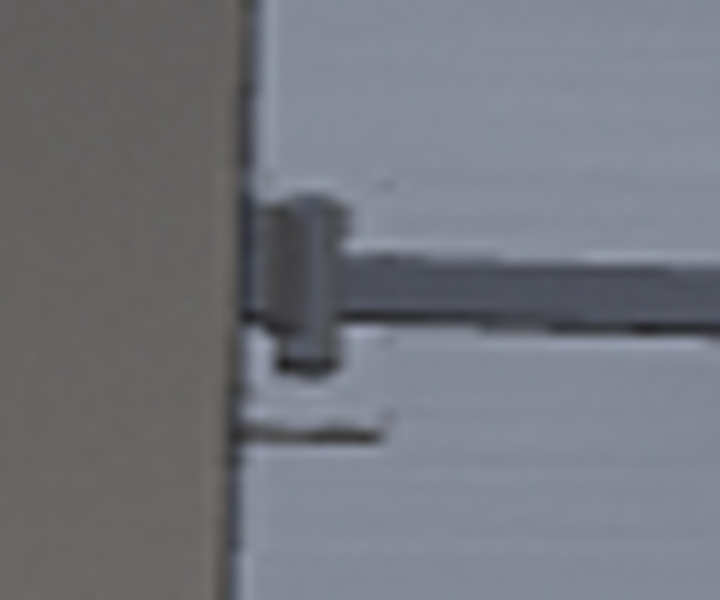

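View pics/t0b.png

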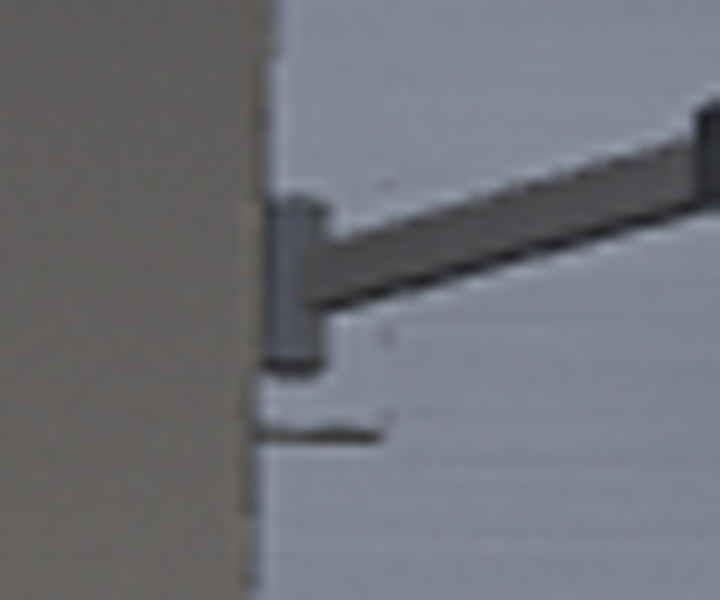

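```bash
python3 -c "
from h import *
t=manip.calibration('top')
f=lambda u,v:(300+(u+.5)/12-.5,155+(v+.5)/12-.5)
for z in (.07,.076,.08): print('edge',z,onz(t,*f(258,270),z))
print('roll now',onz(t,*f(351,280),.034),'raised',onz(t,*f(306,280),.034),'init',onz(t,*f(296,280),.034))
print('edge init',onz(t,*f(268,270),.0633),'raised',onz(t,*f(243,270),.088))
print('block corner now',onz(t,*f(425,432),.02),'before',onz(t,*f(382,432),.02))
"
```

```text
edge 0.07 [0.6228 0.088  0.07  ]
edge 0.076 [0.6211 0.0878 0.076 ]
edge 0.08 [0.62   0.0877 0.08  ]
roll now [0.6303 0.0653 0.034 ] raised [0.6302 0.0768 0.034 ] init [0.6302 0.0794 0.034 ]
edge init [0.6247 0.0857 0.0633] raised [0.6178 0.0911 0.088 ]
block corner now [0.5939 0.0456 0.02  ] before [0.5938 0.0567 0.02  ]
```

Call:
jog_arm(
  series="0.1 0 -0.04 0 0 0;0.2 0 -0.08 0 0 0;0.3 0 -0.12 0 0 0;0.4 0 -0.16 0 0 0;0.4 0 -0.16 0 0 0",
)

```text
time_s: 30.2
eef_pos: [0.6248, -0.1468, 0.0907]
ee_rot: [0.137, 0.703, 0.683, -0.144]
force: [-2.2, -23.4, 3.8]
width: 0.0247
```

```bash
python3 -c "
from h import *
s=manip.read_state();r=Rt(s);print(s['time_s'],s['eef_pos'],s['force'],r.inv().apply(s['force']),s['torque'],s['width'],r.as_matrix()[:,2])
im=manip.snapshot('top')[:,:,::-1]
cv2.imwrite('pics/t21b.png',cv2.resize(im[155:205,300:360],None,fx=12,fy=12,interpolation=cv2.INTER_CUBIC))
"
```

```text
30.2 [ 0.6248 -0.1468  0.0907] [ -2.2381 -23.3816   3.7817] [-23.054   -1.5847   5.658 ] [-4.4249  0.323   0.4182] 0.0247196499315495 [-0.0146 -0.3895 -0.9209]
```

View pics/t21b.png

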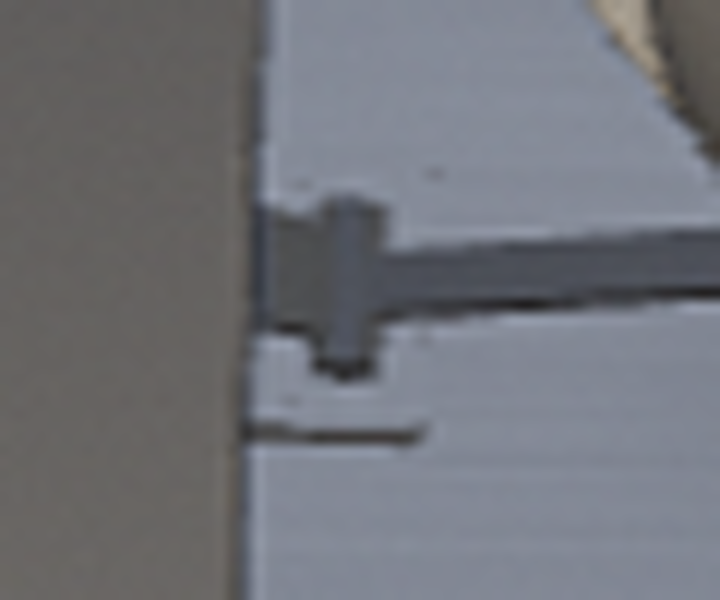

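Call:
jog_arm(
  series="0.1 0 -0.04 0 0 0;0.2 0 -0.08 0 0 0;0.3 0 -0.12 0 0 0;0.4 0 -0.16 0 0 0;0.5 0 -0.2 0 0 0;0.6 0 -0.24 0 0 0;0.7 0 -0.28 0 0 0;0.7 0 -0.28 0 0 0",
)

```text
time_s: 31.05
eef_pos: [0.6243, -0.1463, 0.0921]
ee_rot: [0.14, 0.704, 0.681, -0.148]
force: [-3.0, -36.0, 8.7]
width: 0.0253
```

```bash
python3 -c "
from h import *
s=manip.read_state();r=Rt(s);print(s['time_s'],s['eef_pos'],s['force'],r.inv().apply(s['force']),s['torque'],s['width'],r.as_matrix()[:,2])
im=manip.snapshot('top')[:,:,::-1]
cv2.imwrite('pics/t22b.png',cv2.resize(im[155:205,300:360],None,fx=12,fy=12,interpolation=cv2.INTER_CUBIC))
"
```

```text
31.05 [ 0.6243 -0.1463  0.0921] [ -2.9616 -35.9914   8.6855] [-36.5438  -1.7876   6.3985] [-7.0608  0.4308  0.6472] 0.025277004644655786 [-0.0175 -0.3977 -0.9173]
```

View pics/t22b.png

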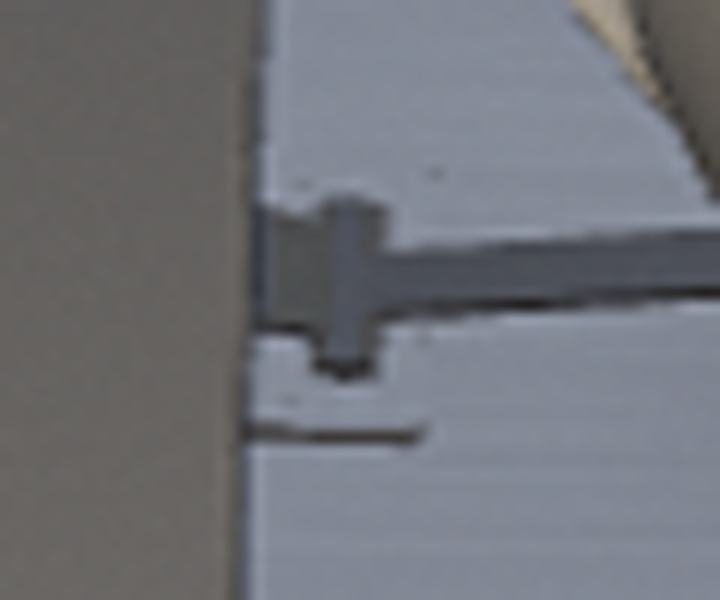

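```bash
python3 -c "
from h import *
print(arc([-1,-2,-3,-4,-5,-6],heel=(.630,.0653,.025)))"
```

```text
[[-0.036 -0.004 -0.386 -0.    -0.017  0.   ]
 [-0.066 -0.007 -0.772 -0.    -0.035  0.   ]
 [-0.088 -0.011 -1.159 -0.001 -0.052  0.001]
 [-0.104 -0.015 -1.546 -0.001 -0.07   0.001]
 [-0.114 -0.019 -1.934 -0.001 -0.087  0.001]
 [-0.116 -0.023 -2.321 -0.001 -0.105  0.001]]
```

Call:
jog_arm(
  series="0.15 0 -0.05 0 -0.002 0;0.3 0 -0.2 0 -0.009 0;0.28 0 -0.4 0 -0.017 0;0.26 0 -0.6 0 -0.026 0;0.24 0 -0.77 0 -0.035 0;0.24 0 -0.77 0 -0.035 0",
)

```text
time_s: 31.7
eef_pos: [0.624, -0.1444, 0.0997]
ee_rot: [0.153, 0.701, 0.677, -0.162]
force: [-4.3, -41.8, 13.4]
width: 0.0249
```

```bash
python3 -c "
from h import *
s=manip.read_state();r=Rt(s);print(s['time_s'],s['eef_pos'],s['force'],r.inv().apply(s['force']),s['torque'],s['width'],r.as_matrix()[:,2])
im=manip.snapshot('top')[:,:,::-1]
cv2.imwrite('pics/t23b.png',cv2.resize(im[155:205,300:360],None,fx=12,fy=12,interpolation=cv2.INTER_CUBIC))
"
```

```text
31.7 [ 0.624  -0.1444  0.0997] [ -4.3114 -41.8218  13.43  ] [-43.6133  -2.8387   6.1514] [-8.2345  0.7544  0.7106] 0.024923050804687555 [-0.0203 -0.4342 -0.9006]
```

View pics/t23b.png

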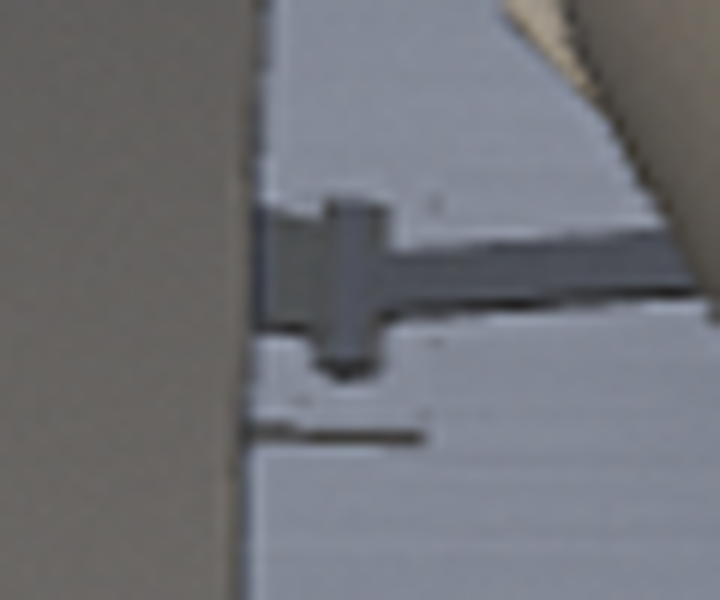

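Call:
jog_arm(
  series="0 0 -0.2 0 -0.009 0;-0.02 0 -0.4 0 -0.018 0;-0.03 0 -0.6 0 -0.027 0;-0.04 0 -0.8 0 -0.036 0;-0.05 0 -1 0 -0.045 0;-0.06 0 -1.2 0 -0.054 0;-0.07 0 -1.4 0 -0.063 0;-0.07 0 -1.4 0 -0.063 0",
)

```text
time_s: 32.55
eef_pos: [0.624, -0.1402, 0.114]
ee_rot: [0.175, 0.696, 0.671, -0.185]
force: [-4.6, -42.5, 15.6]
width: 0.0251
```

```bash
python3 -c "
from h import *
s=manip.read_state();r=Rt(s);print(s['time_s'],s['eef_pos'],s['force'],r.inv().apply(s['force']),s['torque'],s['width'],r.as_matrix()[:,2])
im=manip.snapshot('top')[:,:,::-1]
cv2.imwrite('pics/t24b.png',cv2.resize(im[155:205,300:360],None,fx=12,fy=12,interpolation=cv2.INTER_CUBIC))
"
```

```text
32.55 [ 0.624  -0.1402  0.114 ] [ -4.6018 -42.4727  15.6094] [-44.7714  -3.0478   7.416 ] [-8.8267  0.9612  0.6189] 0.025119006290842932 [-0.0225 -0.492  -0.8703]
```

View pics/t24b.png

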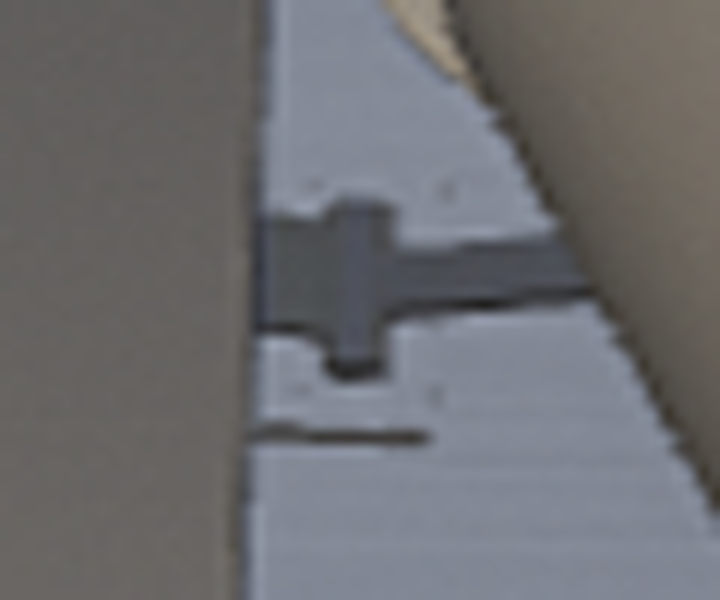

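Call:
jog_arm(
  series="0.2 0 -0.05 0 -0.002 0;0.4 0 -0.2 0 -0.009 0;0.38 0 -0.4 0 -0.018 0;0.37 0 -0.6 0 -0.027 0;0.36 0 -0.8 0 -0.036 0;0.35 0 -1 0 -0.045 0;0.35 0 -1 0 -0.045 0",
)

```text
time_s: 33.3
eef_pos: [0.624, -0.1366, 0.1234]
ee_rot: [0.192, 0.693, 0.665, -0.203]
force: [-6.3, -49.9, 23.4]
width: 0.0252
```

```bash
python3 -c "
from h import *
s=manip.read_state();r=Rt(s);print(s['time_s'],s['eef_pos'],s['force'],r.inv().apply(s['force']),s['torque'],s['width'],r.as_matrix()[:,2])
im=manip.snapshot('top')[:,:,::-1]
cv2.imwrite('pics/t25b.png',cv2.resize(im[155:205,300:360],None,fx=12,fy=12,interpolation=cv2.INTER_CUBIC))
"
```

```text
33.3 [ 0.624  -0.1366  0.1234] [ -6.3286 -49.8693  23.4134] [-54.8215  -4.3127   7.1546] [-10.5161   1.3745   0.7471] 0.025194224448514806 [-0.0257 -0.5363 -0.8436]
```

View pics/t25b.png

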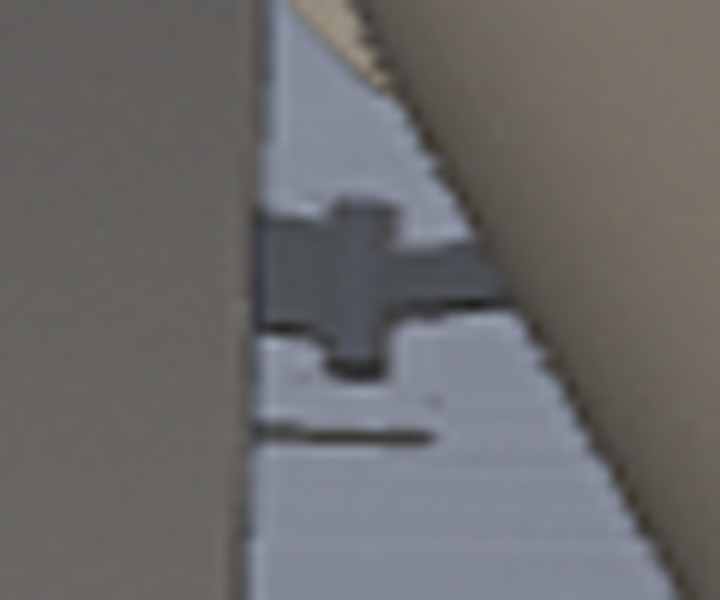

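```bash
python3 -c "
from h import *
im=manip.snapshot('top')[:,:,::-1];cv2.imwrite('pics/t26f.png',im)
def edge(g,rows):
  o=[]
  for v in rows:
    p=g[v,300:340].astype(float); p=cv2.GaussianBlur(p[None],(3,1),0)[0]; d=np.diff(p); i=d[5:30].argmax()+5
    a,b,c=d[i-1:i+2]; o.append(300+i+.5+.5*(a-c)/(a-2*b+c))
  return np.median(o)
for n in ('pics/top0.png','pics/t10f.png','pics/t26f.png'):
  g=cv2.cvtColor(cv2.imread(n),cv2.COLOR_BGR2GRAY)
  print(n,edge(g,range(155,168)),edge(g,range(230,272)))
for n in ('t0b','t10b','t20b','t21b','t23b','t24b','t25b'):
  g=cv2.cvtColor(cv2.imread(f'pics/{n}.png'),cv2.COLOR_BGR2GRAY); g=cv2.resize(g,(60,50),interpolation=cv2.INTER_AREA)
  o=[]
  for v in list(range(2,14))+list(range(40,49)):
    d=np.diff(g[v].astype(float)); i=d[10:28].argmax()+10;a,b,c=d[i-1:i+2];o.append(i+.5+.5*(a-c)/(a-2*b+c)+ (v-25)*.042)
  print(n,np.median(o),np.std(o))
"
```

```text
pics/top0.png 322.2886597938144 319.36730911786503
pics/t10f.png 321.23809523809524 317.68328285887344
pics/t26f.png 322.25742574257424 318.6076057541661
t0b 21.758 0.2946021827897517
t10b 20.338634146341462 0.09202583191035146
t20b 21.083488372093022 0.17543908533177788
t21b 21.098354430379747 0.16935664199687317
t23b 21.16 0.16196711301208283
t24b 21.345272727272725 0.154136873385155
t25b 21.407134328358207 0.13402511430992053
```

Call:
jog_arm(
  series="0.05 0 -0.15 0 -0.007 0;0.1 0 -0.3 0 -0.014 0;0.1 0 -0.45 0 -0.021 0;0.1 0 -0.6 0 -0.028 0;0.1 0 -0.75 0 -0.035 0;0.1 0 -0.75 0 -0.035 0",
)

```text
time_s: 34.0
eef_pos: [0.6244, -0.1323, 0.1312]
ee_rot: [0.205, 0.689, 0.661, -0.216]
force: [-8.3, -48.3, 31.1]
width: 0.0249
```

```bash
cat > ed.py <<'E'
from h import *
def edge(g,rows):
  o=[]
  for v in rows:
    p=g[v,300:340].astype(float); p=cv2.GaussianBlur(p[None],(3,1),0)[0]; d=np.diff(p); i=d[5:30].argmax()+5
    a,b,c=d[i-1:i+2]; o.append(300+i+.5+.5*(a-c)/(a-2*b+c))
  return np.median(o)
def go(n):
  s=manip.read_state();r=Rt(s);print(s['time_s'],s['eef_pos'],'F',s['force'],'Ftool',r.inv().apply(s['force']),'T',s['torque'],s['width'],r.as_matrix()[:,2])
  im=manip.snapshot('top')[:,:,::-1];cv2.imwrite(f'pics/{n}f.png',im)
  g=cv2.cvtColor(im,cv2.COLOR_BGR2GRAY);print('edge',edge(g,range(155,168)),edge(g,range(230,272)))
  cv2.imwrite(f'pics/{n}b.png',cv2.resize(im[155:205,300:360],None,fx=12,fy=12,interpolation=cv2.INTER_CUBIC))
E
python3 -c "
from ed import *
go('t27')"
```

```text
34.0 [ 0.6244 -0.1323  0.1312] F [ -8.3455 -48.3389  31.0993] Ftool [-57.698   -6.3432   2.0426] T [-11.4173   1.9651   0.5617] 0.024909145914051835 [-0.0264 -0.5673 -0.8231]
edge 322.14084507042253 318.6206666666667
```

View pics/t27b.png

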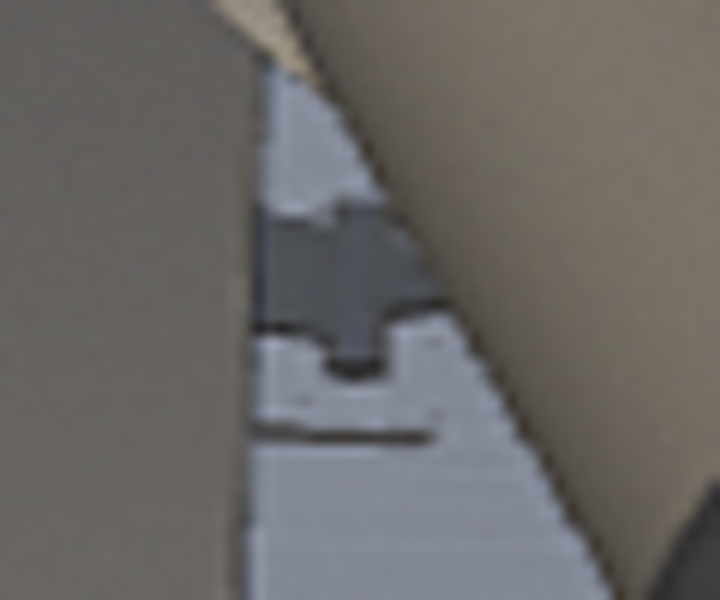

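```bash
python3 -c "
from ed import *
t=manip.calibration('top')
for x,rows in ((.39,'low'),(.68,'hi')):
  for th in (-.028,0,.005,.01,.02,.03,.04,.05,.06):
    hy=.0905+.24+ (.5117-x)*.0175; c,s=np.cos(th),np.sin(th)
    y=hy+(-.24)*c+ .07*s; z=.24*s+.07*c   # top edge
    yl=hy-.24*c+.04*s; zl=.24*s+.04*c
    print(rows,th,round(proj(t,[x,y,z])[0],2),round(proj(t,[x,yl,zl])[0],2))
"
```

```text
low -0.028 318.57 318.63
low 0 317.86 318.21
low 0.005 317.72 318.13
low 0.01 317.59 318.05
low 0.02 317.31 317.87
low 0.03 317.02 317.69
low 0.04 316.72 317.5
low 0.05 316.41 317.3
low 0.06 316.1 317.09
hi -0.028 322.26 322.24
hi 0 321.58 321.85
hi 0.005 321.45 321.78
hi 0.01 321.32 321.7
hi 0.02 321.06 321.53
hi 0.03 320.78 321.36
hi 0.04 320.5 321.18
hi 0.05 320.21 321.0
hi 0.06 319.91 320.8
```

Call:
jog_arm(
  series="0 0 -0.15 0 -0.007 0;0 0 -0.3 0 -0.014 0;0 0 -0.45 0 -0.021 0;0 0 -0.6 0 -0.028 0;0 0 -0.6 0 -0.028 0",
)

```text
time_s: 34.55
eef_pos: [0.6247, -0.1285, 0.1371]
ee_rot: [0.215, 0.686, 0.658, -0.225]
force: [-8.1, -47.8, 34.7]
width: 0.0246
```

```bash
python3 -c "
from ed import *
go('t28')
cv2.imwrite('pics/s28.png',cv2.resize(manip.snapshot('scene')[220:380,220:460,::-1],None,fx=3,fy=3,interpolation=cv2.INTER_CUBIC))"
```

```text
34.55 [ 0.6247 -0.1285  0.1371] F [ -8.1183 -47.805   34.7222] Ftool [-59.3223  -6.1265   0.4334] T [-11.6332   2.1722   0.471 ] 0.024552021895363218 [-0.0265 -0.5904 -0.8066]
edge 319.33962264150944 318.6045353982301
```

View pics/s28.png

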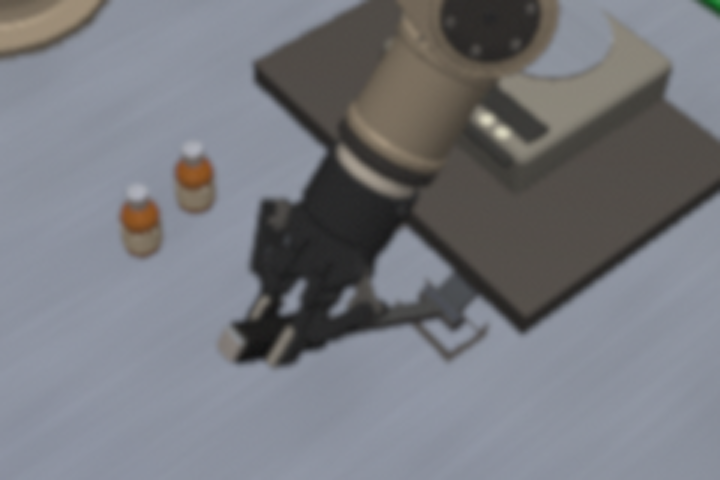

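View pics/t28b.png

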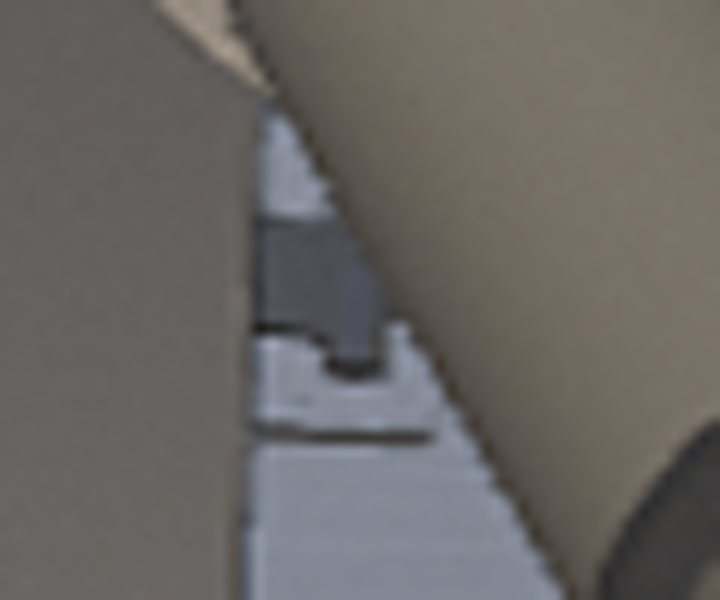

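Call:
jog_arm(
  series="-0.05 0 0 0 0 0;-0.1 0 0 0 0 0;-0.2 0 0 0 0 0;-0.3 0 0 0 0 0;-0.4 0 0 0 0 0;-0.4 0 0 0 0 0",
)

```text
time_s: 35.25
eef_pos: [0.6246, -0.1283, 0.1375]
ee_rot: [0.213, 0.686, 0.659, -0.223]
force: [-7.7, -41.4, 27.2]
width: 0.0251
```

```bash
python3 -c "
from ed import *
go('t29')"
```

```text
35.25 [ 0.6246 -0.1283  0.1375] F [ -7.6867 -41.3573  27.2458] Ftool [-49.6923  -6.0906   2.3296] T [-10.1495   1.6659   0.3125] 0.025071554665917997 [-0.025  -0.5855 -0.8103]
edge 319.76 318.62038517926163
```

```bash
python3 -c "
from ed import *
cv2.imwrite('pics/w29.png',manip.snapshot('wrist')[:,:,::-1])"
```

```text
(no output)
```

View pics/w29.png

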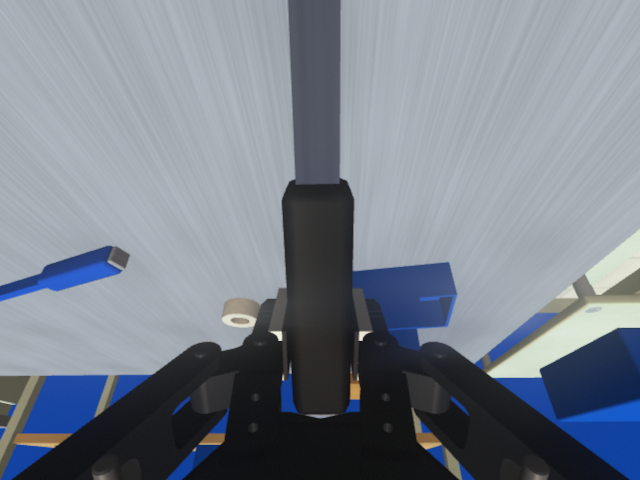

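Call:
jog_arm(
  series="-0.02 0 -0.2 0 -0.009 0;-0.04 0 -0.4 0 -0.018 0;-0.06 0 -0.6 0 -0.027 0;-0.08 0 -0.8 0 -0.036 0;-0.08 0 -0.8 0 -0.036 0",
)

```text
time_s: 35.85
eef_pos: [0.6257, -0.1197, 0.1433]
ee_rot: [0.223, 0.681, 0.657, -0.232]
force: [-3.8, -34.4, 21.6]
width: 0.0247
```

```bash
python3 -c "
from ed import *
go('t30')"
```

```text
35.85 [ 0.6257 -0.1197  0.1433] F [ -3.7746 -34.378   21.563 ] Ftool [-40.484   -2.5517   3.9489] T [-8.243   1.0364  0.3249] 0.02468629853154419 [-0.0224 -0.6095 -0.7925]
edge 313.23636363636365 318.7099453551913
```

Call:
jog_arm(
  series="0 0 -0.2 0 -0.009 0;0 0 -0.4 0 -0.018 0;0 0 -0.6 0 -0.027 0;0 0 -0.8 0 -0.036 0;0 0 -0.8 0 -0.036 0",
)

```text
time_s: 36.4
eef_pos: [0.6272, -0.1038, 0.1456]
ee_rot: [0.231, 0.676, 0.658, -0.237]
force: [-0.3, -15.4, 8.7]
width: 0.0249
```

```bash
python3 -c "
from ed import *
go('t31')"
```

```text
36.4 [ 0.6272 -0.1038  0.1456] F [ -0.2689 -15.3997   8.7498] Ftool [-17.4938   0.1474   2.7804] T [-3.047   0.1659  0.0137] 0.024874984344750932 [-0.0161 -0.6241 -0.7812]
edge 309.7391304347826 318.71814086459324
```

View pics/t31b.png

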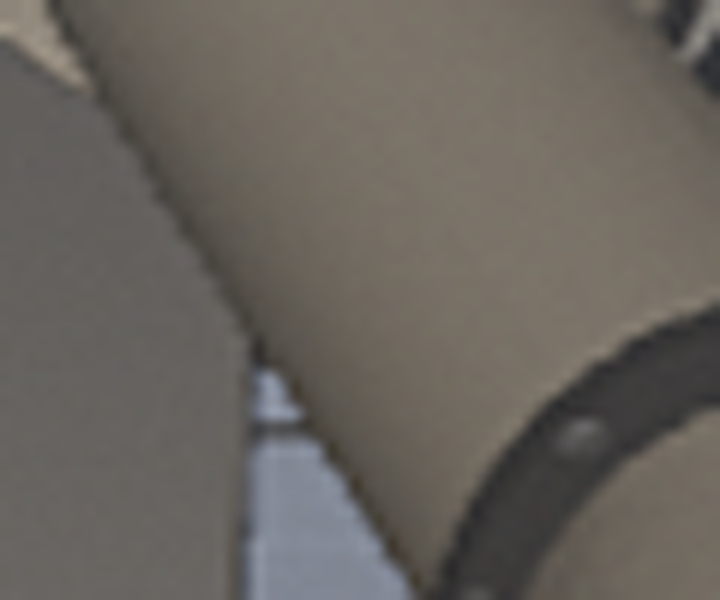

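```bash
python3 -c "
from ed import *
print(arc([-3,-6,-9,-12],heel=(.6305,.085,.026)))"
```

```text
[[-0.098 -0.005 -1.166 -0.    -0.052  0.   ]
 [-0.134 -0.011 -2.335 -0.001 -0.105  0.001]
 [-0.11  -0.017 -3.505 -0.001 -0.157  0.001]
 [-0.024 -0.024 -4.672 -0.002 -0.209  0.001]]
```

Call:
jog_arm(
  series="-0.25 0 -0.4 0 -0.017 0;-0.4 0 -0.8 0 -0.035 0;-0.55 0 -1.2 0 -0.052 0;-0.6 0 -1.8 0 -0.078 0;-0.63 0 -2.4 0 -0.105 0;-0.62 0 -3 0 -0.131 0;-0.61 0 -3.5 0 -0.157 0;-0.56 0 -4.2 0 -0.188 0;-0.56 0 -4.2 0 -0.188 0;-0.56 0 -4.2 0 -0.188 0",
)

```text
time_s: 37.45
eef_pos: [0.628, -0.0767, 0.1795]
ee_rot: [0.29, 0.651, 0.637, -0.296]
force: [1.1, -6.2, -1.3]
width: 0.0251
```

```bash
python3 -c "
from ed import *
go('t32')
cv2.imwrite('pics/s32.png',cv2.resize(manip.snapshot('scene')[220:380,220:460,::-1],None,fx=3,fy=3,interpolation=cv2.INTER_CUBIC))"
```

```text
37.45 [ 0.628  -0.0767  0.1795] F [ 1.1312 -6.1548 -1.294 ] Ftool [-3.0525  1.2618  5.4705] T [-0.4068 -0.3603  0.0213] 0.02514828086780271 [-0.0159 -0.7536 -0.6572]
edge nan 321.1943760262726ed.py:6: RuntimeWarning: divide by zero encountered in scalar divide
  a,b,c=d[i-1:i+2]; o.append(300+i+.5+.5*(a-c)/(a-2*b+c))
ed.py:6: RuntimeWarning: invalid value encountered in scalar divide
  a,b,c=d[i-1:i+2]; o.append(300+i+.5+.5*(a-c)/(a-2*b+c))
```

View pics/s32.png

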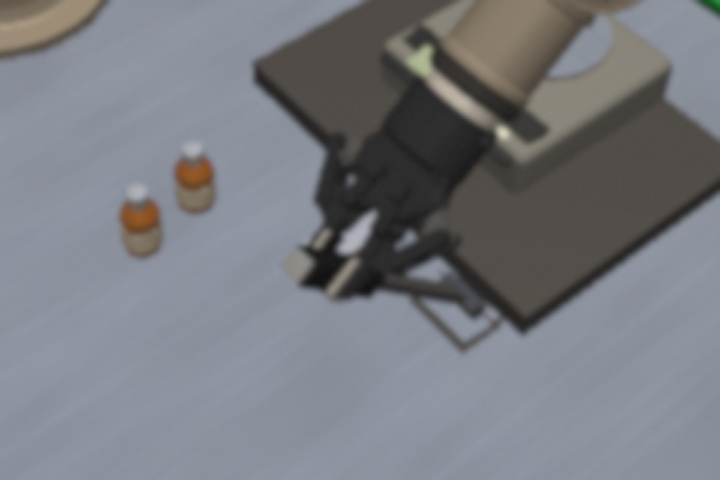

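Call:
jog_arm(
  series="-0.05 0 -0.6 0 -0.03 0;-0.1 0 -1.3 0 -0.06 0;-0.1 0 -1.5 0 -0.07 0;-0.4 0 -1.2 0 -0.07 0;-0.8 0 -0.75 0 -0.07 0;-1.4 0 0 0 -0.07 0;-2.1 0 0.8 0 -0.07 0;-2.8 0 1.6 0 -0.07 0;-3.4 0 2.3 0 -0.07 0;-3.4 0 2.3 0 -0.07 0;-3.4 0 2.3 0 -0.07 0",
)

```text
time_s: 38.65
eef_pos: [0.6265, -0.1159, 0.188]
ee_rot: [0.31, 0.64, 0.627, -0.318]
force: [-0.3, 0.9, -5.9]
width: 0.0251
```

```bash
python3 -c "
from ed import *
go('t33')
cv2.imwrite('pics/s33.png',cv2.resize(manip.snapshot('scene')[220:380,220:460,::-1],None,fx=3,fy=3,interpolation=cv2.INTER_CUBIC))" 2>/dev/null
```

```text
38.65 [ 0.6265 -0.1159  0.188 ] F [-0.3306  0.9124 -5.8777] Ftool [ 5.2259 -0.3339  2.8404] T [ 1.4672 -0.012   0.0611] 0.025089442407797247 [-0.0185 -0.7955 -0.6057]
edge 307.25 323.64536693847293
```

View pics/s33.png

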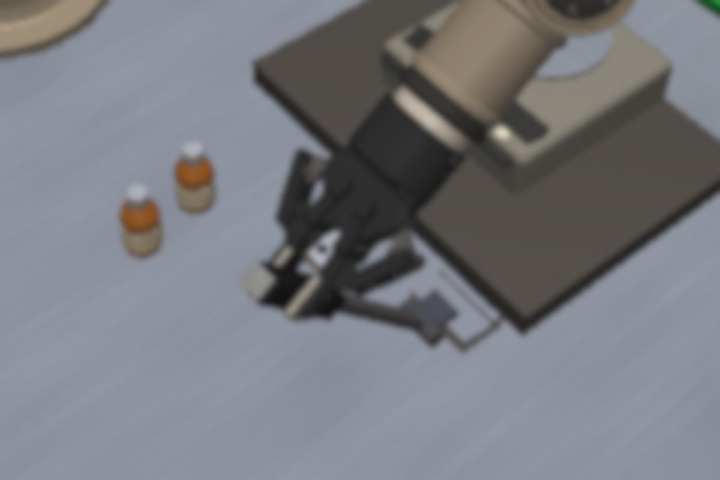

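View pics/t33b.png

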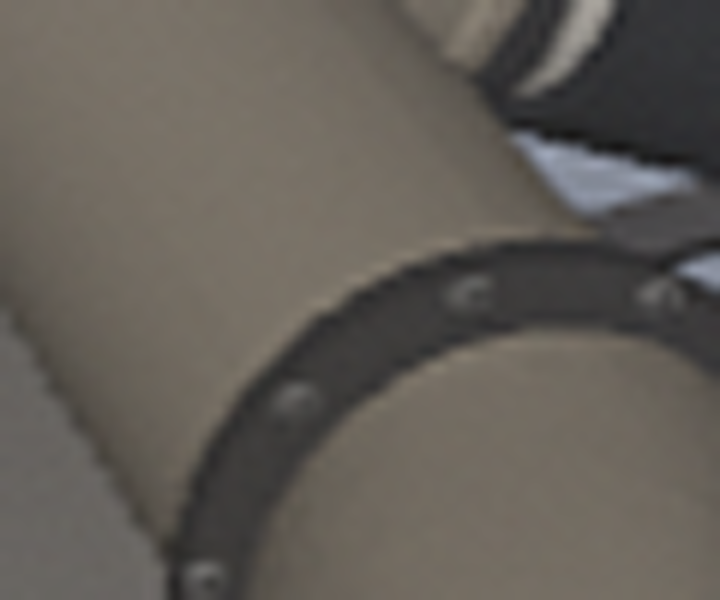

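Call:
jog_arm(
  series="-0.6 0 -0.45 0 0 0;-1.2 0 -0.9 0 0 0;-1.7 0 -0.2 0 0 0;-2.2 0 0.5 0 0 0;-2.7 0 1.1 0 0 0;-2.7 0 1.1 0 0 0;-2.7 0 1.1 0 0 0;-2.7 0 1.1 0 0 0",
)

```text
time_s: 39.55
eef_pos: [0.6265, -0.1399, 0.2028]
ee_rot: [0.31, 0.639, 0.628, -0.318]
force: [-0.1, 0.4, -6.2]
width: 0.025
```

```bash
cat >> h.py <<'E'
def swing(tilts,hy,hz,x=None):
    s=manip.read_state();p=np.array(s["eef_pos"]);r=Rt(s)
    out=[]
    for t,z in zip(tilts,hz):
        a=np.radians(t);dy=-.222*np.cos(a)-.0239*np.sin(a);dz=.222*np.sin(a)-.0239*np.cos(a)
        tgt=np.array([p[0] if x is None else x,hy+dy,z+dz])
        out.append(np.r_[r.inv().apply(tgt-p)*100,(r.inv()*Rg(t)).as_rotvec()])
    return np.round(out,2)
E
python3 -c "
from h import *
s=manip.read_state();r=Rt(s);print(s['time_s'],s['eef_pos'],s['force'],r.as_matrix()[:,2])
t=np.degrees(np.arccos(-r.as_matrix()[2,2]));a=np.radians(t);p=s['eef_pos']
print('tilt',t,'heel',p[1]+.222*np.cos(a)+.0239*np.sin(a),p[2]-.222*np.sin(a)+.0239*np.cos(a))
print(swing([50,45,40,35,30,25,20,15,10,7,5],.015,[.041,.041,.041,.04,.038,.036,.034,.031,.028,.026,.024]))
"
```

```text
39.55 [ 0.6265 -0.1399  0.2028] [-0.0842  0.3739 -6.1688] [-0.0171 -0.7951 -0.6062]
tilt 52.68302225951614 heel 0.013725662051519438 0.04068492298922126
[[ 0.19  0.01  0.92 -0.    0.05  0.  ]
 [ 0.57  0.04  2.83 -0.    0.13  0.  ]
 [ 1.12  0.07  4.69 -0.    0.22  0.  ]
 [ 1.91  0.09  6.57 -0.    0.31  0.  ]
 [ 2.93  0.12  8.44 -0.    0.4   0.  ]
 [ 4.1   0.13 10.22 -0.    0.48 -0.  ]
 [ 5.41  0.15 11.91 -0.    0.57 -0.  ]
 [ 6.94  0.16 13.56 -0.    0.66 -0.  ]
 [ 8.59  0.17 15.08 -0.    0.74 -0.  ]
 [ 9.65  0.18 15.95 -0.    0.8  -0.  ]
 [10.43  0.18 16.54 -0.    0.83 -0.  ]]
```

Call:
jog_arm(
  series="0.2 0 0.9 0 0.05 0;0.57 0 2.8 0 0.13 0;1.1 0.05 4.7 0 0.22 0;1.9 0.1 6.6 0 0.31 0;2.9 0.1 8.4 0 0.4 0;4.1 0.1 10.2 0 0.48 0;5.4 0.15 11.9 0 0.57 0;6.9 0.15 13.6 0 0.66 0;8.6 0.15 15.1 0 0.74 0;9.65 0.15 15.9 0 0.8 0;10.4 0.15 16.5 0 0.83 0;10.4 0.15 16.5 0 0.83 0",
)

```text
time_s: 40.75
eef_pos: [0.6245, -0.2105, 0.0187]
ee_rot: [0.03, 0.714, 0.699, -0.035]
force: [-0.5, -0.2, -5.5]
width: 0.0246
```

Call:
jog_arm(
  series="0 0 0 0 0 0;0 0 0 0 0 0;0 0 0 0 0 0",
)

```text
time_s: 41.05
eef_pos: [0.627, -0.2072, 0.0213]
ee_rot: [0.031, 0.713, 0.7, -0.033]
force: [-0.0, -0.2, -6.0]
width: 0.025
```

```bash
python3 -c "
from h import *
s=manip.read_state();r=Rt(s);print(s['time_s'],s['eef_pos'],s['force'],r.as_matrix()[:,2])
t=np.degrees(np.arctan2(-r.as_matrix()[1,2],-r.as_matrix()[2,2]));a=np.radians(t);p=s['eef_pos']
print('tilt',t,'heel',p[1]+.222*np.cos(a)+.0239*np.sin(a),p[2]-.222*np.sin(a)+.0239*np.cos(a))
print(swing([5,4,3,3,3],.015,[.02,.017,.014,.011,.009]))
im=manip.snapshot('top')[:,:,::-1];cv2.imwrite('pics/t34f.png',im)
cv2.imwrite('pics/t34.png',cv2.resize(im[140:290,215:400],None,fx=4,fy=4,interpolation=cv2.INTER_CUBIC))
cv2.imwrite('pics/s34.png',cv2.resize(manip.snapshot('scene')[220:380,220:460,::-1],None,fx=3,fy=3,interpolation=cv2.INTER_CUBIC))
"
```

```text
41.05 [ 0.627  -0.2072  0.0213] [-0.0263 -0.1854 -5.9699] [-0.0026 -0.0905 -0.9959]
tilt 5.190947596194355 heel 0.01604525052233146 0.024987796737913483
[[-0.05  0.    0.58 -0.    0.   -0.  ]
 [ 0.02  0.    1.27 -0.    0.02 -0.  ]
 [ 0.1   0.    1.95 -0.    0.04 -0.  ]
 [ 0.13  0.    2.25 -0.    0.04 -0.  ]
 [ 0.15  0.    2.45 -0.    0.04 -0.  ]]
```

View pics/t34.png

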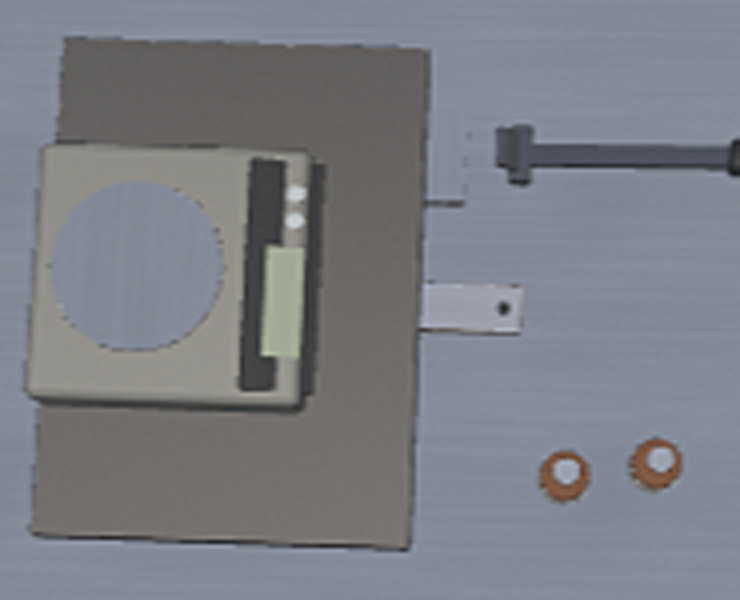

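View pics/s34.png

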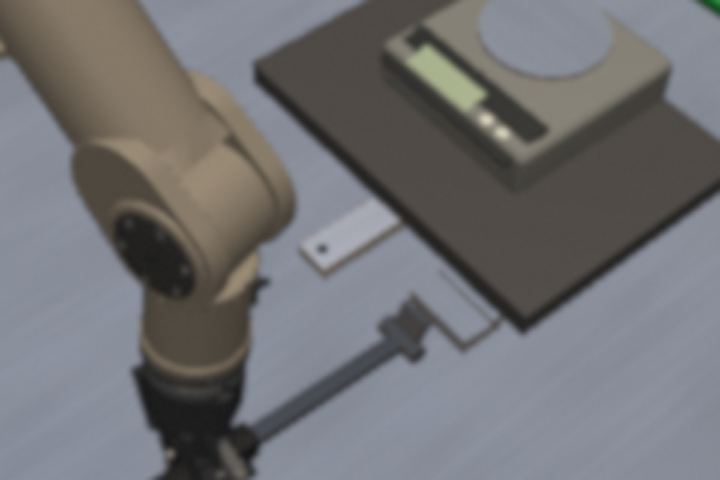

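Call:
jog_arm(
  series="0 0 0.3 0 0.005 0;0 0 0.6 0 0.01 0;0 0 0.9 0 0.015 0;0 0 1.2 0 0.02 0;0.05 0 1.5 0 0.027 0;0.05 0 1.7 0 0.032 0;0.1 0 1.9 0 0.037 0;0.1 0 1.9 0 0.037 0;0.1 0 1.9 0 0.037 0",
)

```text
time_s: 42.05
eef_pos: [0.6261, -0.2093, 0.0013]
ee_rot: [0.018, 0.714, 0.7, -0.02]
force: [0.3, -0.5, -5.9]
width: 0.0249
```

```bash
python3 -c "
from h import *
s=manip.read_state();r=Rt(s);print(s['time_s'],s['eef_pos'],s['force'],s['torque'],r.as_matrix()[:,2])"
```

```text
42.05 [ 0.6261 -0.2093  0.0013] [ 0.3326 -0.4813 -5.8658] [-0.4987  0.0061 -0.009 ] [-0.0033 -0.0529 -0.9986]
```

Call:
jog_arm(
  series="0 0 0.1 0 0 0;0 0 0.2 0 0 0;0 0 0.2 0 0 0;0 0 0.2 0 0 0",
)

```text
time_s: 42.45
eef_pos: [0.6264, -0.2092, 0.0004]
ee_rot: [0.018, 0.714, 0.7, -0.02]
force: [-4.4, 1.0, 6.9]
width: 0.025
```

Call:
jog_arm(
  series="0 0 0.08 0 -0.004 0;0 0 0.15 0 -0.008 0;0 0 0.15 0 -0.008 0;0 0 0.15 0 -0.008 0",
)

```text
time_s: 42.85
eef_pos: [0.6265, -0.2093, 0.0003]
ee_rot: [0.021, 0.714, 0.7, -0.023]
force: [-7.5, 2.6, 18.7]
width: 0.0252
```

Call:
jog_arm(
  series="0 0 -0.1 0 -0.005 0;0 0 -0.2 0 -0.012 0;0 0 -0.2 0 -0.016 0;0 0 -0.2 0 -0.016 0;0 0 -0.2 0 -0.016 0",
)

```text
time_s: 43.35
eef_pos: [0.6265, -0.2093, 0.0006]
ee_rot: [0.026, 0.714, 0.699, -0.028]
force: [-5.1, 0.4, 7.5]
width: 0.0253
```

Release and retreat.

Call:
jog_arm(
  series="0 0 0 0 0 0;0 0 0 0 0 0;0 0 0 0 0 0;0 0 0 0 0 0;0 0 0 0 0 0",
  claw=-1,
)

```text
time_s: 43.85
eef_pos: [0.6262, -0.2093, -0.0004]
ee_rot: [0.026, 0.714, 0.699, -0.028]
force: [-0.1, -0.0, -0.3]
width: 0.0855
```

Call:
jog_arm(
  series="0 0 -1 0 0 0;0 0 -3 0 0 0;0 0 -6 0 0 0;0 0 -10 0 0 0;0 0 -14 0 0 0;-2 -4 -16 0 0 0;-6 -8 -17 0 0 0;-9 -10 -18 0 0 0;-9 -10 -18 0 0 0;-9 -10 -18 0 0 0",
)

```text
time_s: 44.85
eef_pos: [0.5248, -0.2844, 0.1885]
ee_rot: [0.028, 0.715, 0.698, -0.028]
force: [-0.7, 0.7, 0.0]
width: 0.0853
```

```bash
python3 -c "
from ed import *
go('t40')
im=cv2.imread('pics/t40f.png')
cv2.imwrite('pics/t40.png',cv2.resize(im[130:290,215:415],None,fx=4,fy=3.7,interpolation=cv2.INTER_CUBIC))
cv2.imwrite('pics/s40.png',cv2.resize(manip.snapshot('scene')[200:410,190:470,::-1],None,fx=2.8,fy=2.8,interpolation=cv2.INTER_CUBIC))
cv2.imwrite('pics/w40.png',manip.snapshot('wrist')[:,:,::-1])
"
```

```text
44.85 [ 0.5248 -0.2844  0.1885] F [-0.6552  0.7044  0.0474] Ftool [ 0.6835 -0.6711 -0.1015] T [ 0.1737 -0.0312 -0.0033] 0.08534295568824762 [-0.0017 -0.0785 -0.9969]
edge 322.31 318.713535098781
```

View pics/t40.png

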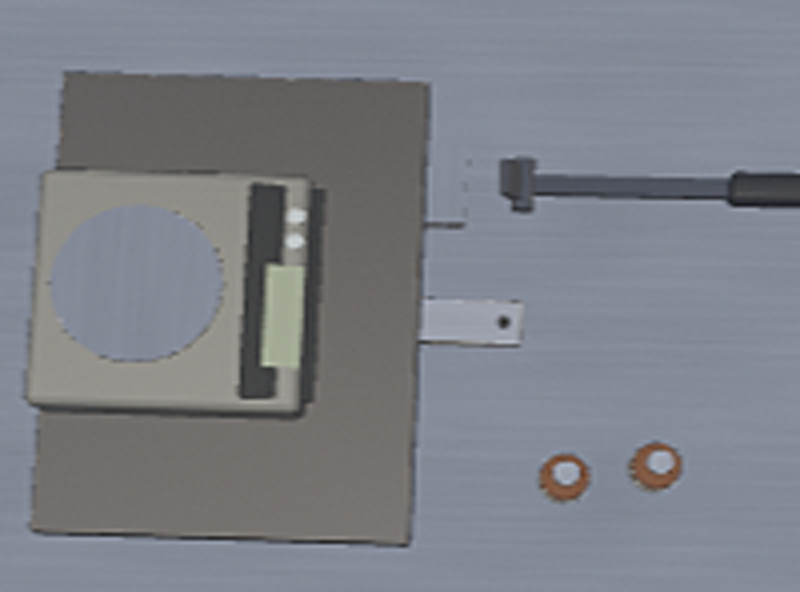

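View pics/s40.png

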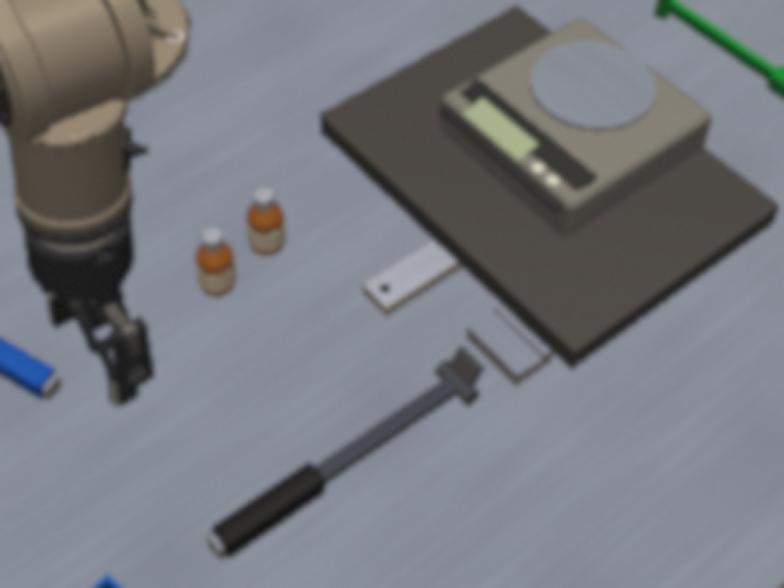

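View pics/w40.png

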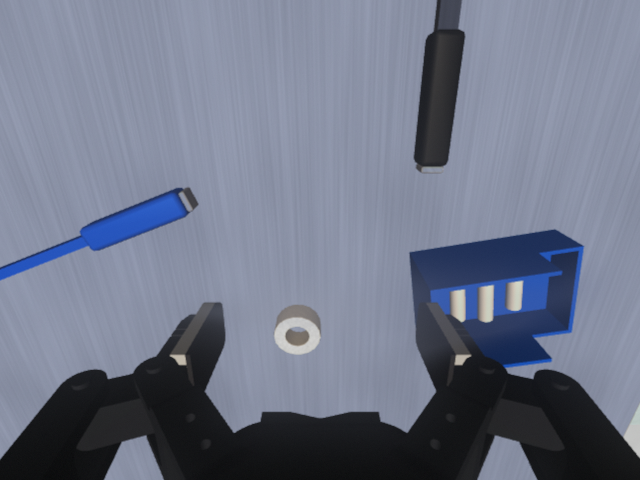

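```bash
python3 -c "
from ed import *
t=manip.calibration('top')
f=lambda u,v:(215+(u+.5)/4-.5,130+(v+.5)/3.7-.5)
a=onz(t,*f(522,301),.018);b=onz(t,*f(521,345),.018);print('tail',a,b,(a+b)/2)
c=onz(t,*f(423,299),.018);d=onz(t,*f(420,342),.018);print('tail at edge',c,d,(c+d)/2)
A=onz(t,*f(430,84),.07);B=onz(t,*f(411,545),.07);print('slab front',A,B,(A+B)/2)
C=onz(t,*f(64,72),.07);D=onz(t,*f(32,531),.07);print(np.linalg.norm(A-C),np.linalg.norm(A-B))
print('roll',onz(t,*f(521,185),.018),'toe',onz(t,*f(506,180),.035))
"
```

```text
tail [0.5301 0.0132 0.018 ] [0.4928 0.0135 0.018 ] [0.5114 0.0133 0.018 ]
tail at edge [0.5306 0.0897 0.018 ] [0.4941 0.0913 0.018 ] [0.5124 0.0905 0.018 ]
slab front [0.7001 0.0863 0.07  ] [0.3221 0.0926 0.07  ] [0.5111 0.0894 0.07  ]
0.27996114423783175 0.37805582220920075
roll [0.6297 0.0153 0.018 ] toe [0.6293 0.0272 0.035 ]
```

```bash
python3 -c "
from h import *
print(manip.read_state()['time_s']);print(manip.close_job())"
```

```text
45.0
the job is handed in; nothing more can be done
None
```

The job is handed in at 45 s. In the last pictures the slab looks level on the shim and the bar lies clear on the bench. No verdict was reported, so I can't confirm that it passed.

**What I did:** I gripped the black-handled bar and swung it down until the handle was on the bench, then let go. I slid the shim in until it stopped with about 5 N on the foot beyond the sliding drag. I then lowered the slab with the bar, drew the bar out and laid it down in front.

**Last checks:**

| Check | Result |
|---|---|
| Step behind the slab's edge | about 29 mm (20 to 34 allowed) |
| Shim seat from the foot mark | about 2 mm into the slab, about 1 mm sideways |
| Slab | measures 280 x 378 mm when assumed level (280 x 380 expected); front edge unchanged in the picture after the bar came free |
| Bar toe | about 60 mm in front of the slab's edge |
| Bin, bottles and tape | look unmoved in the pictures; not re-measured |

**What went wrong or disagreed:**
- **Block slid while lowering the slab:** it moved out about 11 mm, so the toe was nearly off the slab's edge. I held it by pushing the bar inward with up to about 60 N. When the toe came free, the bar slid about 16 mm further under the slab, but the edge did not move in the pictures. I had no reading of the slab's speed, so I can't prove it stayed under the jolt limit.
- **Slab tilt is only roughly known:** top-view edge readings disagreed by up to about 0.02 rad. "Level" rests on the edge no longer moving and on the length check.
- **Handle sits nearer the heel than stated:** the pictures put its middle about 214 mm from the heel, not 235 mm. I gripped at about 222 mm.

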